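# Check a bench balance with the large weight from its latched case

## Robot

A 6-joint arm with a two-finger parallel gripper is mounted at the origin on a cart in front of the work surface, level with it; the furniture and walls round the work are solid. World frame = base frame: x ahead of the robot, y to its left, z up, the work surface at z = 0. Lengths are in mm, angles in degrees, forces in N, time in s.
With the tool pointing down it reaches from about 350 to 850 mm from the base axis. Payload 8.1 kg.
Tool frame: the origin (TCP) lies on the front face of the gripper's body, between the roots of the fingers; the fingertips stand r.finger_overhang ahead of it and the grasp point (between the pads) lies 54 mm ahead of it (r.finger_overhang is the distance from the TCP to the fingertips, in mm); y points along the fingers, z is the direction in which the jaws open and shut, and the axes are right-handed (so a half turn about y gives the same grasp; the last joint's range is limited). The gripper opens to 85 mm and grips with 20 to 120 N. Pads are 22 mm wide; open, the fingers measure 114 mm over their backs; the gripper's body (76 mm by 85 mm) begins 54 mm behind the grasp point. The pads swing forward as they close: fully open they stand 13 mm farther back than shut.
Start: joints at [-72.731, 7.471, 85.268, -0, 87.261, -4.893], TCP at [226.356, -555.67, 303.892] pointing down, gripper open.
Joint ranges: [-169.43, 169.43], [-51.17, 129.36], [1.28, 143.12], [-76.62, 256.62], [0, 156.53], [-152.29, 152.29]. Speed limits (degrees/s): [136.94, 136.94, 159.86, 180, 180, 180].

## Interface

Orientations are given as [roll, pitch, yaw] about the fixed x, y, z axes, in that order (R = Rz(yaw) Ry(pitch) Rx(roll)).
In Python, from bench import r gives the robot as it stands. The module is installed in compiled form; this text tells all that it offers.
- The arm moves only by the tool arm_command, never from a script. Its argument "increments" is a list of rows, each a list of 6 numbers: the shift along the tool's x, y, z in m, then the turn, a rotation vector about the tool's x, y, z in rad. In form: [[tx, ty, tz, wx, wy, wz], ...]. A call has exactly 10 rows; each row is the pose to reach, as a shift and turn from the pose commanded when the call began, along the tool's axes at that moment; what a row does not reach only later rows make up. A row lasts 1/8 s, in which the tool goes at most 62.5 mm and 10.7 degrees, less where a joint would pass 70% of its speed; a pose out of reach is approached as far as the arm can. A call with a gripper value outside its range is refused whole. "jaw" is the gripper's target within -1 to 1 (shut at 1, half-way at 0, fully open at -1), set as the call begins (left out, the last holds). The fingers move at their own pace and stop on an object; "force" is the grip in N (left out, the last holds). Time passes only in rows, so rows that repeat a pose let the fingers close, or fill a call up. It gives the time, the measured TCP pose, the force and the opening at its end, in the units of the state.
- r.sense(): the state, without advancing time (a new reading comes with each control period).
- r.snapshot(name): name is "scene" or "side" or "wrist"; returns the picture (480x640x3 uint8, red, green, blue); there is no depth.
- r.camera_model(name): a dict with "intrinsics" (3x3 intrinsics, pixels), "distortion" ([k1, k2, p1, p2, k3] as OpenCV has them; the pictures are not rectified), "cam_to_world" (4x4, takes a point from camera to world coordinates). Camera axes: x right, y down, z forward; pixel columns grow to the right and rows downward; lengths in mm; the calibration is good to about 2 mm. A picture is of the moment at which its call begins: read the wrist's pose just before it. camera_model takes no time and is no camera call; for the wrist camera it gives the pose at the moment of the call.
- r.hand_in(): hands the job in, once; it reports no verdict.
Trained networks look in the newest picture that a camera, given by its name, has taken for a name from the list of things; names that differ only in an ending like _2 or _b are one class to them, and where a whole thing is asked for, a point or a joint stands for the part that bears it (a point fixed in the world has none). Each returns a list of dicts, best first, with "conf" (0 to 1); they miss things now and then, are a little off and sometimes report something else, mostly with a low value. They report only what shows in the picture. A call takes as long as a camera call.
- r.trace(camera, target): "mask" (480x640 bool, what is visible of it) and "position" ([column, row] in pixels, amid what is visible of it).
- r.spot_point(camera, target): "position" ([column, row] in pixels: a listed point, or the origin of a listed thing).
The state is a dict: "time": time; "joint_pos": joint angles; "qd": joint speeds; "joint_efforts": joint torques, N m; "tool_pos": TCP position; "tcp_rot": TCP orientation; "ft_force": force on the tool from outside, world axes, zero at the start; "wrist_torque": the same for the moment, N m; "finger_gap": finger opening in mm.
Only numpy, scipy, OpenCV 4.12 (cv2) and the standard library are available. Lean on these libraries where they do the work, as an engineer would, in place of code of your own. Each camera call takes 0.05 s, during which the arm holds its last target.

## Task

First level the balance by rolling the rim of its small thumbwheel until the bubble sits between the two lines of the vial. Then flip open the toggle latch on the weight case, lift the lid fully back so that it stays open, take out the tallest of the three knobbed weights and set it down gently, upright, in the middle of the balance pan. Leave the bubble centred, the two other weights in their pockets and the things standing around undisturbed.

Things in the scene. Friction and masses are not known exactly. Their poses are not given: they have to be found in the camera images.
- weight_case: Grey hard case, fixed to the worktop, left or right of the balance (varies): 150 (x) x 230 (y) x 106 mm high when shut. Origin: centre of its underside; x points from its front (latch, pull tab) to its hinged back, y to its left seen from the front, z up. Lower part 80 mm high, walls 6 mm.
- case_insert (a point): Centre of the top of the dark insert in the case, 42 mm above the worktop, axes as the case's. In it are three square pockets 45 x 45 mm, 12 mm deep (floor 30 mm above the worktop), at x = -12 and y = -60, 0, +60 mm. Which weight stands in which pocket varies.
- latch_pivot (a point): Pivot line of the latch lever, at mid width; fixed to the case (x = -85, y = -45, z = 68 mm in its frame), axes as the case's. The lever turns about its y axis.
- latch_tab (a point): Point on the flared pull tab of the steel toggle latch, mid width, 18 mm in front of and 32.5 mm below the pivot when closed. Lever 24 mm wide (y), 3 to 4 mm thick; closed it hangs in front of the case, its lower 32 mm flared out 60 degrees from vertical to its end 38 mm off the case front, 30 mm above the worktop. The side edges are free to be pinched. Axes turn with the lever.
- latch (a joint): Latch lever angle, rad: 0 closed (hanging), 1.8 fully open (tab swung out from the case and up). Over-centre spring: it needs 2 to 3 N at the tab, pushes back to closed below 0.85 and snaps fully open by itself beyond about 0.9. While it is closed its wire loop holds the lid down.
- lid_hinge (a point): Middle of the lid's hinge line, at the back of the case (x = 78, y = 0, z = 82 mm in its frame); fixed, axes as the case's. The lid turns about its y axis.
- lid_tab (a point): Centre of the grip part of the lid's black pull tab, which sticks out 33 mm forward from the lid's front edge at y = +55 mm of the case: 26 mm wide (y), 6 mm thick. Shut, this point lies 171 mm in front of the hinge line, 11 mm above it and 93 mm above the worktop, 15 mm from the tab's end. Axes turn with the lid.
- case_lid (a joint): Lid angle, rad: 0 shut, 1.75 at its stop leaning back; a stiff hinge, it stays where it is left; about 3 N at the tab.
- weight_large_center (a point): Tallest steel weight, loose, about 0.3 to 0.5 kg: body 38 mm diameter and 42 mm high, neck, then a knob 20 mm in diameter from 52 to 62 mm above its underside. Point: on its axis, half-way up (31 mm above the underside).
- weight_medium_center (a point): Middle steel weight, 31 mm diameter, 46 mm high; to be left in its pocket. Point half-way up on its axis.
- weight_small_center (a point): Smallest steel weight, 25 mm diameter, 36 mm high; to be left in its pocket. Point half-way up on its axis.
- balance: White top-pan balance, fixed, 220 (x) x 160 (y) mm, top face at z = 40 mm. Origin: centre of its underside; x points from its front to its back, y to its left seen from the front, z up.
- pan_center (a point): Centre of the top of the round steel pan, 120 mm in diameter, 52 mm above the worktop. Axes as the balance's.
- wheel_top (a point): Highest point of the recessed black thumbwheel in the balance's top, near its front right corner: 32 mm diameter, 10 mm wide, axis along the balance's x; only 6 mm stand above the top face (this point is 46 mm above the worktop). A fingertip pressed on it with about 3 N and moved along the balance's y rolls it. Fixed to the balance, axes as the balance's.
- vial_center (a point): Middle of the level vial (58 x 10 mm, green, lying along the balance's y, with two black lines 19 mm apart) in the balance's top, midway between the lines. Axes as the balance's.
- level_bubble (a joint): Offset of the pale 12 mm long bubble from the middle of the vial, m, positive to the balance's +y (left). It moves exactly as the top of the wheel's rim does: rolling the rim 5 mm to -y moves it 5 mm to -y. Starts 7 to 15 mm to the left; range about 17 mm each way. It stays where it is left.
- timer: Black bench timer, 50 x 76 x 24 mm, a bystander. Origin: centre of its underside.
- sample_bottle: Capped round bottle, 48 mm diameter, 111 mm high, a bystander. Origin: centre of its underside.
- pipette_box: Pipette tip box, 74 x 117 x 62 mm, a bystander. Origin: centre of its underside.

How it is judged:
By the outcome, as a careful person would: the job done as asked, in the order asked, and still so for the second after the job is handed in, with the robot touching nothing.
It also fails if it takes over 72 s, if anything falls off the work surface, if the arm or the gripper's body presses on something with over 40 N, if the wrist force passes 120 N, or if a joint passes its speed limit or range.

## Working session

There is one attempt and no reset: what is moved stays moved. The work goes in short steps, Python scripts to look and compute and a tool call to move; the robot and the scene stay as the last step left them, time stands still between calls to the robot, and variables do not carry over. Pictures are saved under pics/ and viewed, and the job is handed in when it is done.

Besides the shell and the picture viewer there is one more tool, called after ">>>" as a command line: name --pt "numbers of a row" for each row, then --argument value for the rest. arm_command: Moves the arm, as the interface text tells. Its arguments: {"type":"object","properties":{"increments":{"type":"array","items":{"type":"array","items":{"type":"number"}}},"jaw":{"type":"number"},"force":{"type":"number"}},"required":["increments"]}

```bash
mkdir -p pics; python3 - <<'E'
from bench import r
import cv2
s=r.sense(); print(s, r.finger_overhang)
for c in ["scene","side","wrist"]:
    im=r.snapshot(c); cv2.imwrite(f"pics/{c}0.png",im[:,:,::-1])
    m=r.camera_model(c); print(c,m)
    if c!="wrist":
        for t in ["balance","weight_case","pan_center","wheel_top","vial_center","latch_tab","latch_pivot","lid_tab","lid_hinge","timer","sample_bottle","pipette_box"]:
            o=r.spot_point(c,t); print(t,[(p["position"],p["conf"]) for p in o[:2]])
print(r.sense()["time"])
E
```

```text
{'time': 0.0, 'joint_pos': array([-7.27317489e+01,  7.51354384e+00,  8.53303990e+01, -6.44994041e-04,
        8.72632931e+01, -4.89222717e+00]), 'qd': array([ 0.00336389,  0.01853108, -0.05081797, -0.05450027, -0.06197128,
       -0.05471402]), 'joint_efforts': array([-1.41755936e-03, -5.69393528e+01, -5.00554347e+01, -2.27512505e-04,
        1.48650329e-02,  3.48038918e-05]), 'tool_pos': array([ 226.21845255, -555.2547967 ,  302.8499025 ]), 'tcp_rot': array([-9.01069003e+01,  8.50341752e-03, -1.57839498e+02]), 'ft_force': array([-0.35131264, -0.23710848,  0.90999292]), 'wrist_torque': array([ 0.01067805, -0.02153348,  0.05631416]), 'finger_gap': 85.18848701657205} 72.6
scene {'intrinsics': array([[620.93347392,   0.        , 326.46890369],
       [  0.        , 620.93347392, 241.17553729],
       [  0.        ,   0.        ,   1.        ]]), 'distortion': array([0.02505104, 0.        , 0.        , 0.        , 0.        ]), 'cam_to_world': array([[ 5.15217388e-01, -4.20393568e-01,  7.46873678e-01,
        -7.64301812e+02],
       [-8.56762807e-01, -2.75559209e-01,  4.35918129e-01,
  
[... 1682 characters left out ...]
.6, 170.7], 0.92), ([342.9, 196.2], 0.4)]
pipette_box [([288.5, 169.1], 0.89)]
wrist {'intrinsics': array([[378.08095267,   0.        , 316.70146614],
       [  0.        , 378.08095267, 243.57909909],
       [  0.        ,   0.        ,   1.        ]]), 'distortion': array([0.01073827, 0.        , 0.        , 0.        , 0.        ]), 'cam_to_world': array([[ 3.78132172e-01, -8.92737212e-01, -2.45023124e-01,
         2.88075046e+02],
       [-9.25751183e-01, -3.64903991e-01, -9.91454753e-02,
        -5.29438300e+02],
       [-8.99060787e-04,  2.64320541e-01, -9.64434468e-01,
         3.73618433e+02],
       [ 0.00000000e+00,  0.00000000e+00,  0.00000000e+00,
         1.00000000e+00]])}
1.35
```

View pictures.

View pics/scene0.png

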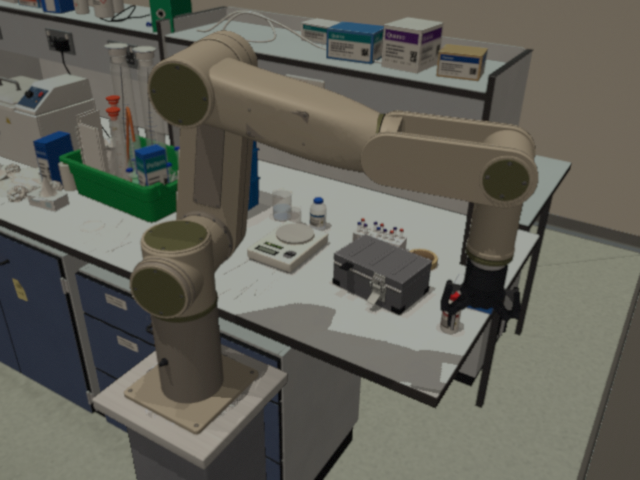

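View pics/side0.png

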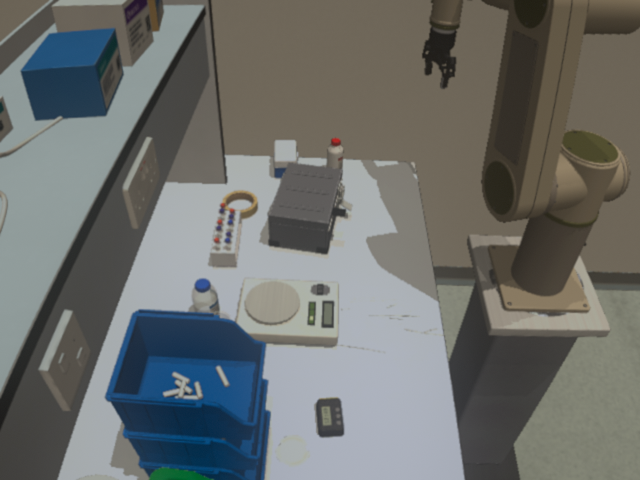

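View pics/wrist0.png

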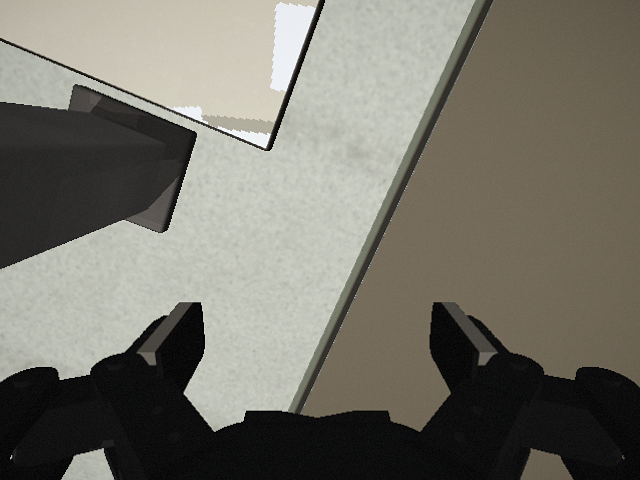

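```bash
cat > h.py <<'E'
import numpy as np, cv2
from bench import r
from scipy.spatial.transform import Rotation as R
def ray(cam,px,m=None):
    m=m or r.camera_model(cam)
    p=cv2.undistortPoints(np.array([[px]],float),m["intrinsics"],m["distortion"])[0,0]
    T=m["cam_to_world"]; d=T[:3,:3]@np.array([p[0],p[1],1]); return T[:3,3],d
def atz(cam,px,z,m=None):
    o,d=ray(cam,px,m); return o+d*(z-o[2])/d[2]
def proj(cam,P,m=None):
    m=m or r.camera_model(cam); T=np.linalg.inv(m["cam_to_world"])
    q=cv2.projectPoints(np.array(P,float).reshape(-1,3),cv2.Rodrigues(T[:3,:3])[0],T[:3,3],m["intrinsics"],m["distortion"])[0]
    return q[:,0]
def rpy2R(e): return R.from_euler('xyz',e,degrees=True).as_matrix()
def inc(tp,Rt):
    "increment from current measured pose to target tcp pos (mm) and rot matrix"
    s=r.sense(); R0=rpy2R(s["tcp_rot"]); 
    return np.r_[R0.T@(np.array(tp)-s["tool_pos"])/1000, R.from_matrix(R0.T@Rt).as_rotvec()]
E
python3 - <<'E'
from h import *
for n,z,a,b in [("pan",52,(296.1,233.1),(271.6,302.4)),("wheel",46,(290.4,249.1),(318.7,290.8)),("vial",40,None,(310.3,311.2)),("lidtab",93,(346.5,266),(340.8,210.2)),("latchtab",35.5,(370.9,298.2),(348,207.1)),("piv",68,(376.1,283.3),(341.4,194.9)),("hinge",82,(396.9,251.3),(277.8,193.8)),("bottle",0,(451.9,329),(332.6,170.7)),("box",0,(472.6,303.9),(288.5,169.1)),("timer",0,None,(326.8,419.4)),("bal",0,(288,248.1),(288.2,315.8)),("case",0,(381.6,285.9),(305.6,220.3))]:
    print(n, atz("scene",a,z).round() if a else None, atz("side",b,z).round())
E
```

```text
pan [640. 139.  52.] [642. 153.  52.]
wheel [558. 105.  46.] [541. 108.  46.]
vial None [557. 164.  40.]
lidtab [ 503. -117.   93.] [ 494. -121.   93.]
latchtab [ 478. -209.   36.] [ 471. -205.   36.]
piv [ 505. -208.   68.] [ 491. -215.   68.]
hinge [ 666. -192.   82.] [ 657. -191.   82.]
bottle [ 516. -428.   -0.] [ 513. -420.    0.]
box [ 653. -436.   -0.] [ 646. -419.    0.]
timer None [515. 402.   0.]
bal [623. 158.   0.] [607. 146.   0.]
case [ 594. -185.    0.] [ 583. -186.    0.]
```

```bash
python3 - <<'E'
from h import *
print(inc([545,30,310],rpy2R([-90,0,-90])).round(4))
E
```

```text
[-0.516  -0.0061 -0.4222  0.     -1.184  -0.    ]
```

>>> arm_command --pt "-0.516 -0.006 -0.422 0 -1.184 0" --pt "-0.516 -0.006 -0.422 0 -1.184 0" --pt "-0.516 -0.006 -0.422 0 -1.184 0" --pt "-0.516 -0.006 -0.422 0 -1.184 0" --pt "-0.516 -0.006 -0.422 0 -1.184 0" --pt "-0.516 -0.006 -0.422 0 -1.184 0" --pt "-0.516 -0.006 -0.422 0 -1.184 0" --pt "-0.516 -0.006 -0.422 0 -1.184 0" --pt "-0.516 -0.006 -0.422 0 -1.184 0" --pt "-0.516 -0.006 -0.422 0 -1.184 0" --jaw 1 --force 30

```text
time: 2.6
tool_pos: [525.9, -4.7, 309.9]
tcp_rot: [-89.9, -0.0, -90.0]
ft_force: [1.2, -1.7, 0.7]
finger_gap: 0.1
```

```bash
python3 - <<'E'
from h import *
s=r.sense(); print(s["time"],s["tool_pos"],s["tcp_rot"],s["qd"].round(1),s["joint_pos"].round(1))
m=r.camera_model("wrist"); im=r.snapshot("wrist"); cv2.imwrite("pics/w1.png",im[:,:,::-1])
np.save("m1.npy",m,allow_pickle=True)
Z=dict(wheel_top=46,vial_center=40,pan_center=52,balance=0,weight_case=0,latch_pivot=68,latch_tab=35.5,lid_tab=93,lid_hinge=82)
for t,z in Z.items():
    for o in r.spot_point("wrist",t)[:2]: print(t,o["position"],o["conf"],atz("wrist",o["position"],z,m).round(1))
o=r.trace("wrist","level_bubble"); print([(p["position"],p["conf"],p["mask"].sum()) for p in o[:2]])
print(r.sense()["tool_pos"])
E
```

```text
2.6 [525.90432955  -4.74720439 309.90242529] [-8.99427275e+01 -1.80412399e-02 -8.99932583e+01] [ 52.9  34.  -32.1  -0.1  -2.2  52.6] [-6.1 -4.2 96.6 -0.  87.6 -6.1]
wheel_top [335.4, 93.6] 0.88 [541.2 100.1  46. ]
pan_center [469.1, 22.3] 0.86 [643.2 150.5  52. ]
balance [406.2, 39.0] 0.73 [606.7 151.1   0. ]
latch_tab [335.0, 92.4] 0.55 [541.3 102.2  35.5]
lid_hinge [462.8, 423.8] 0.79 [ 662.6 -192.7   82. ]
[]
[524.92864429  -7.86134317 309.68471145]
```

View pics/w1.png

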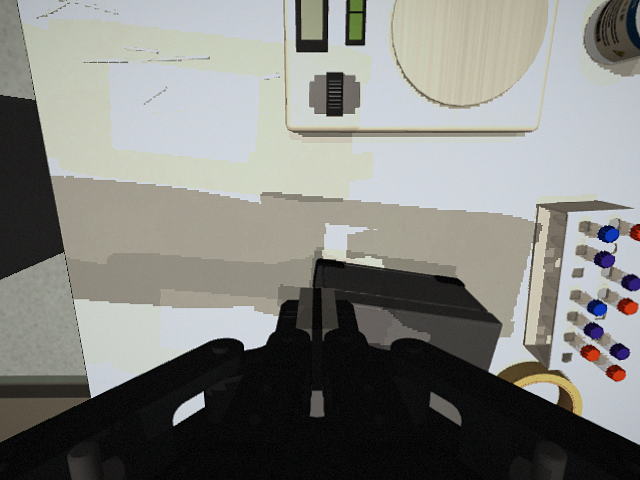

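```bash
python3 - <<'E'
from h import *
print(inc([542,85,200],rpy2R([-90,0,-90])).round(4), r.sense()["time"])
E
```

```text
[-9.290e-02  1.097e-01  1.690e-02 -3.000e-04 -1.900e-03  1.000e-04] 3.15
```

>>> arm_command --pt "-0.05 0.05 0.017 0 0 0" --pt "-0.093 0.11 0.017 0 0 0" --pt "-0.093 0.11 0.017 0 0 0" --pt "-0.093 0.11 0.017 0 0 0" --pt "-0.093 0.11 0.017 0 0 0" --pt "-0.093 0.11 0.017 0 0 0" --pt "-0.093 0.11 0.017 0 0 0" --pt "-0.093 0.11 0.017 0 0 0" --pt "-0.093 0.11 0.017 0 0 0" --pt "-0.093 0.11 0.017 0 0 0"

```text
time: 4.4
tool_pos: [542.1, 86.2, 199.5]
tcp_rot: [-90.0, -0.0, -90.0]
ft_force: [0.1, -0.0, 0.3]
finger_gap: -0.1
```

```bash
python3 - <<'E'
from h import *
s=r.sense(); print(s["time"],s["tool_pos"],s["tcp_rot"],s["qd"].round(1),s["ft_force"])
m=r.camera_model("wrist"); im=r.snapshot("wrist"); cv2.imwrite("pics/w2.png",im[:,:,::-1])
Z=dict(wheel_top=46,vial_center=40,pan_center=52)
for t,z in Z.items():
    for o in r.spot_point("wrist",t)[:1]: print(t,o["position"],o["conf"],atz("wrist",o["position"],z,m).round(1))
o=r.trace("wrist","level_bubble"); print([(p["position"],p["conf"],p["mask"].sum()) for p in o[:2]])
print(r.sense()["tool_pos"])
E
```

```text
4.4 [542.09128853  86.24260795 199.4577168 ] [-9.00097115e+01 -1.31972273e-03 -8.99984377e+01] [ 0.1  0.1 -0.1  0.1 -0.1  0. ] [ 0.14756259 -0.03852457  0.3332306 ]
wheel_top [314.5, 231.6] 0.69 [540.6 100.7  46. ]
vial_center [340.9, 112.6] 0.83 [555.7 169.4  40. ]
pan_center [499.4, 146.3] 0.81 [643.2 150.8  52. ]
[([340.9, 86.0], 0.76, np.int64(277))]
[542.11791168  86.30212036 199.45851495]
```

View pics/w2.png

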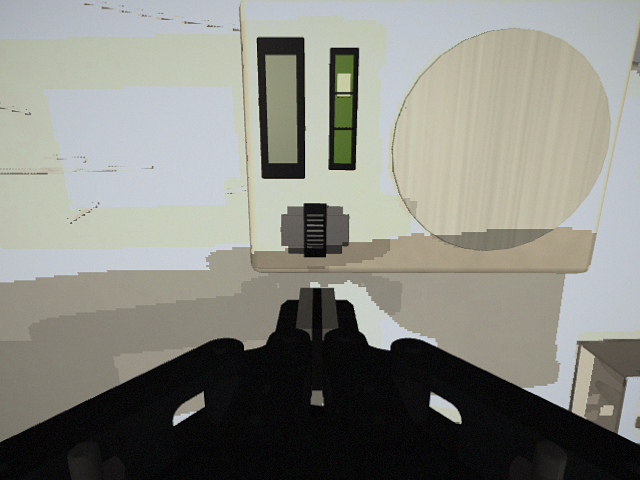

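>>> arm_command --pt "-0.022 0.03 -0.0013 0 0 0" --pt "-0.022 0.06 -0.0013 0 0 0" --pt "-0.022 0.072 -0.0013 0 0 0" --pt "-0.022 0.075 -0.0013 0 0 0" --pt "-0.022 0.077 -0.0013 0 0 0" --pt "-0.022 0.078 -0.0013 0 0 0" --pt "-0.022 0.079 -0.0013 0 0 0" --pt "-0.022 0.08 -0.0013 0 0 0" --pt "-0.022 0.0805 -0.0013 0 0 0" --pt "-0.022 0.0805 -0.0013 0 0 0"

```text
time: 5.9
tool_pos: [540.8, 108.2, 119.0]
tcp_rot: [-90.0, -0.0, -90.0]
ft_force: [0.3, 0.5, 0.2]
finger_gap: 0.4
```

```bash
python3 - <<'E'
from h import *
s=r.sense(); print(s["time"],s["tool_pos"],s["ft_force"])
E
```

```text
5.9 [540.82074297 108.24467758 118.98111631] [0.30790407 0.54227633 0.17571231]
```

>>> arm_command --pt "0 0.0003 0 0 0 0" --pt "0 0.0006 0 0 0 0" --pt "0 0.0009 0 0 0 0" --pt "0 0.001 0 0 0 0" --pt "0 0.001 0 0 0 0" --pt "0 0.001 0 0 0 0" --pt "0 0.001 0 0 0 0" --pt "0 0.001 0 0 0 0" --pt "0 0.001 0 0 0 0" --pt "0 0.001 0 0 0 0"

```text
time: 7.15
tool_pos: [541.0, 108.3, 118.3]
tcp_rot: [-90.0, 0.0, -90.0]
ft_force: [-1.5, 0.7, 5.7]
finger_gap: -0.1
```

>>> arm_command --pt "0.001 0 0 0 0 0" --pt "0.003 0 0 0 0 0" --pt "0.005 0 0 0 0 0" --pt "0.007 0 0 0 0 0" --pt "0.009 0 0 0 0 0" --pt "0.011 0 0 0 0 0" --pt "0.012 0 0 0 0 0" --pt "0.012 0 0 0 0 0" --pt "0.012 0 0 0 0 0" --pt "0.012 0 0 0 0 0"

```text
time: 8.4
tool_pos: [541.0, 96.3, 118.5]
tcp_rot: [-90.0, 0.0, -90.0]
ft_force: [-3.1, -0.9, 7.3]
finger_gap: -0.2
```

```bash
python3 - <<'E'
from h import *
s=r.sense(); print(s["time"],s["tool_pos"],s["ft_force"])
m=r.camera_model("wrist"); im=r.snapshot("wrist"); cv2.imwrite("pics/w3.png",im[:,:,::-1])
E
```

```text
8.4 [540.96171433  96.2958616  118.47285666] [-3.10904967 -0.86504242  7.3301469 ]
```

View pics/w3.png

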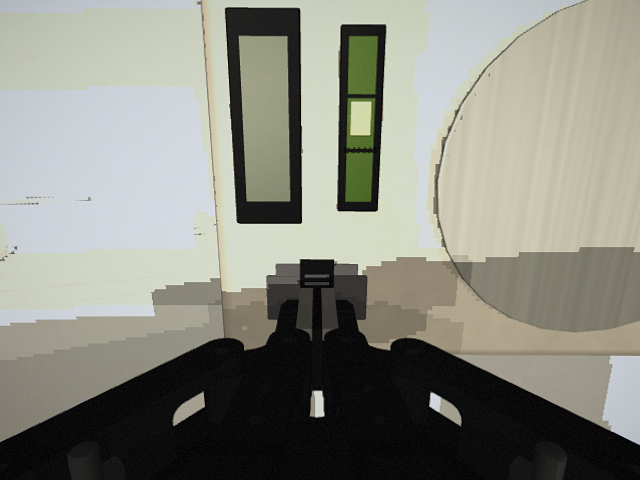

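>>> arm_command --pt "0.0005 0 0 0 0 0" --pt "0.001 0 0 0 0 0" --pt "0.0015 0 0 0 0 0" --pt "0.0015 0 0 0 0 0" --pt "0.0015 -0.002 0 0 0 0" --pt "0.0015 -0.006 0 0 0 0" --pt "0.0015 -0.02 0 0 0 0" --pt "0.0015 -0.05 0 0 0 0" --pt "0.0015 -0.06 0 0 0 0" --pt "0.0015 -0.06 0 0 0 0"

```text
time: 9.7
tool_pos: [541.6, 94.8, 179.2]
tcp_rot: [-89.9, 0.0, -90.0]
ft_force: [-0.8, -0.8, 0.3]
finger_gap: -0.4
```

```bash
python3 - <<'E'
from h import *
s=r.sense(); print(s["time"],s["tool_pos"],s["ft_force"])
m=r.camera_model("wrist"); im=r.snapshot("wrist"); cv2.imwrite("pics/w4.png",cv2.resize(im[0:250,250:450,::-1],None,fx=3,fy=3,interpolation=0)[:600])
E
```

```text
9.7 [541.58372218  94.7838307  179.18808394] [-0.75543448 -0.77329053  0.33162638]
```

View pics/w4.png

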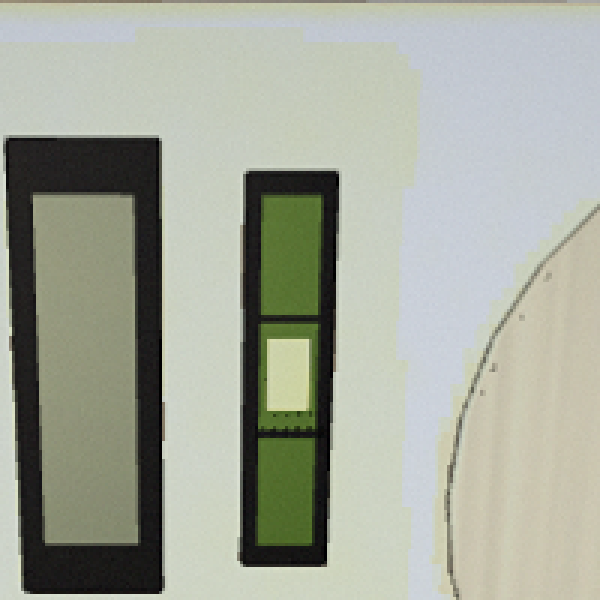

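```bash
cat >> h.py <<'E'
def tilt(a,psi=0):
    return rpy2R([0,0,psi])@rpy2R([0,-a,0])@rpy2R([-90,0,180])
E
python3 - <<'E'
from h import *
print(inc([400,-180,240],tilt(35)).round(4), r.sense()["time"])
print(inc([470,-60,220],tilt(17)).round(4), r.sense()["time"])
E
```

```text
[ 0.2748 -0.0621 -0.1409  0.4781  1.5174  0.478 ] 9.75
[ 0.1548 -0.042  -0.0709  0.2325  1.5583  0.2324] 9.75
```

>>> arm_command --pt "0.03 -0.06 -0.02 0.05 0.15 0.05" --pt "0.07 -0.062 -0.05 0.1 0.31 0.1" --pt "0.11 -0.062 -0.07 0.15 0.47 0.15" --pt "0.16 -0.062 -0.09 0.2 0.64 0.2" --pt "0.21 -0.062 -0.12 0.25 0.8 0.25" --pt "0.275 -0.062 -0.141 0.3 0.96 0.3" --pt "0.275 -0.062 -0.141 0.35 1.12 0.35" --pt "0.275 -0.062 -0.141 0.4 1.28 0.4" --pt "0.275 -0.062 -0.141 0.45 1.44 0.45" --pt "0.275 -0.062 -0.141 0.478 1.517 0.478" --jaw -0.2 --force 30

```text
time: 11.0
tool_pos: [399.1, -180.0, 238.2]
tcp_rot: [-90.2, 34.9, 179.6]
ft_force: [-0.6, 0.2, 0.7]
finger_gap: 50.8
```

```bash
python3 - <<'E'
from h import *
s=r.sense(); print(s["time"],s["tool_pos"],s["tcp_rot"],s["qd"].round(1),s["joint_pos"].round(1),s["finger_gap"])
m=r.camera_model("wrist"); im=r.snapshot("wrist"); cv2.imwrite("pics/w5.png",im[:,:,::-1]); np.save("m5.npy",m,allow_pickle=True)
Z=dict(latch_pivot=68,latch_tab=35.5,lid_tab=93,lid_hinge=82,weight_case=0)
for t,z in Z.items():
    for o in r.spot_point("wrist",t)[:2]: print(t,o["position"],o["conf"],atz("wrist",o["position"],z,m).round(1))
s=r.sense(); print(s["time"],s["tool_pos"])
E
```

```text
11.0 [ 399.13636491 -180.02204454  238.18805626] [-90.20788623  34.94546432 179.6348181 ] [ -0.9 -18.4  13.6   4.9 -11.5  32.3] [-47.9 -44.3 138.8  28.4  63.5  34.6] 50.848432666655924
latch_pivot [366.5, 263.0] 0.58 [ 493.  -215.1   68. ]
latch_tab [352.6, 297.0] 0.92 [ 474.5 -207.    35.5]
lid_tab [220.7, 240.3] 0.68 [ 502.  -113.7   93. ]
lid_hinge [335.1, 67.3] 0.74 [ 661.2 -194.8   82. ]
weight_case [316.7, 193.7] 0.88 [ 584.5 -178.7    0. ]
11.3 [ 399.84843583 -180.20156466  239.73847696]
```

View pics/w5.png

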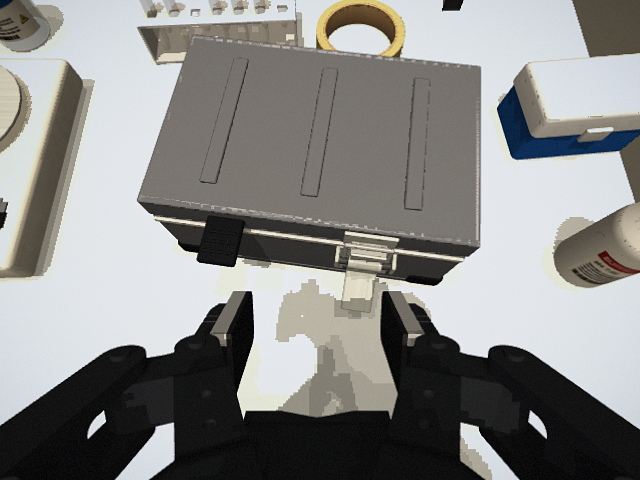

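```bash
python3 - <<'E'
from h import *
m=np.load("m5.npy",allow_pickle=True).item()
P={k:atz("wrist",v,106,m) for k,v in dict(fl=(139,200),fr=(480,247),br=(480,68),bl=(193,38)).items()}
for k,v in P.items(): print(k,v.round(1))
f=P['fl']-P['fr']; print(np.linalg.norm(f), np.degrees(np.arctan2(-f[0],f[1])))
b=P['bl']-P['br']; print(np.linalg.norm(b), np.degrees(np.arctan2(-b[0],b[1])))
print(sum(P.values())/4)
s=P['br']-P['fr'];print(np.linalg.norm(s),np.degrees(np.arctan2(s[1],s[0])))
c=np.array([586.5,-189]); psi=6.5
E
```

```text
fl [526.  -60.6 106. ]
fr [ 491.9 -282.4  106. ]
br [ 635.8 -303.3  106. ]
bl [667.4 -81.7 106. ]
224.41899247394298 -8.749409543580686
223.90044889447375 -8.123569038978076
[ 580.28069529 -181.9912124   106.        ]
145.38458502086928 -8.297890447211774
```

```bash
python3 - <<'E'
from h import *
T=tilt(35,-8.4); d=T[:,1]; print(d)
tab=np.array([475,-208.5,35.5])
for b in (54+65,54): print((tab-b*d).round(1), inc(tab-b*d,T).round(4))
E
```

```text
[ 0.5674233  -0.08378978 -0.81915204]
[ 407.5 -198.5  133. ] [0.0549 0.0919 0.0183 0.0849 0.1218 0.0014]
[ 444.4 -204.    79.7] [0.0551 0.1567 0.0238 0.0849 0.1218 0.0014]
```

>>> arm_command --pt "0.03 0.045 0.01 0.085 0.122 0.0014" --pt "0.055 0.075 0.018 0.085 0.122 0.0014" --pt "0.055 0.092 0.0185 0.085 0.122 0.0014" --pt "0.055 0.1 0.019 0.085 0.122 0.0014" --pt "0.055 0.115 0.02 0.085 0.122 0.0014" --pt "0.055 0.115 0.02 0.085 0.122 0.0014" --pt "0.055 0.115 0.02 0.085 0.122 0.0014" --pt "0.055 0.115 0.02 0.085 0.122 0.0014" --pt "0.055 0.115 0.02 0.085 0.122 0.0014" --pt "0.055 0.115 0.02 0.085 0.122 0.0014"

```text
time: 12.55
tool_pos: [420.8, -200.4, 114.6]
tcp_rot: [-90.0, 35.1, 171.5]
ft_force: [0.0, 0.5, -0.2]
finger_gap: 51.7
```

```bash
python3 - <<'E'
from h import *
s=r.sense(); print(s["time"],s["tool_pos"],s["tcp_rot"],s["joint_pos"].round(1),s["ft_force"])
m=r.camera_model("wrist"); im=r.snapshot("wrist"); cv2.imwrite("pics/w6.png",im[:,:,::-1]); np.save("m6.npy",m,allow_pickle=True)
Z=dict(latch_pivot=68,latch_tab=35.5,lid_tab=93,lid_hinge=82)
for t,z in Z.items():
    for o in r.spot_point("wrist",t)[:1]: print(t,o["position"],o["conf"],atz("wrist",o["position"],z,m).round(1))
T=tilt(35,-8.4); d=T[:,1];tab=np.array([475,-208.5,35.5])
print(inc(tab-54*d,T).round(4))
E
```

```text
12.55 [ 420.75046161 -200.40411505  114.57782778] [-89.99326326  35.07830875 171.50126551] [-44.1 -27.2 142.5  31.8  39.4  34. ] [ 0.03814535  0.53924754 -0.19360858]
latch_pivot [323.8, 223.6] 0.73 [ 493.4 -213.    68. ]
latch_tab [322.2, 286.7] 0.75 [ 475.1 -210.    35.5]
lid_tab [32.1, 214.9] 0.56 [ 500.6 -114.5   93. ]
[ 0.0002  0.042   0.0002 -0.0007 -0.0015 -0.0009]
```

View pics/w6.png

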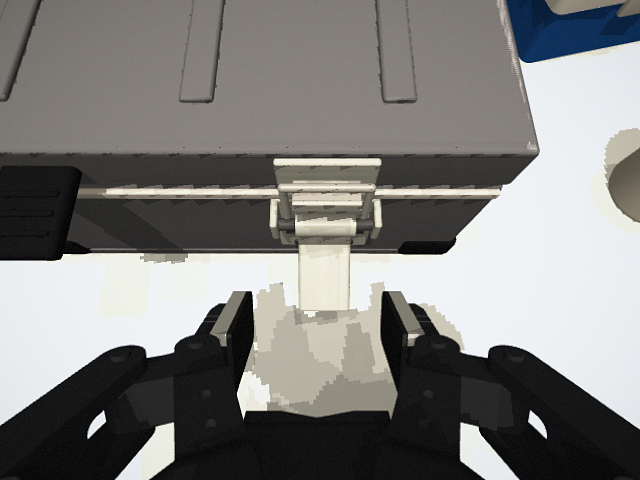

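```bash
cat > kin.py <<'E'
import numpy as np
from scipy.optimize import least_squares
from scipy.spatial.transform import Rotation as R
D=[([-72.731,7.471,85.268,0,87.261,-4.893],(226.356,-555.67,303.892),(-90.1,0,-157.84)),([-47.9,-44.3,138.8,28.4,63.5,34.6],(399.1,-180.0,238.2),(-90.2,34.95,179.63)),([-6.1,-4.2,96.6,0,87.6,-6.1],(525.9,-4.75,309.9),(-90,0,-90)),([-44.1,-27.2,142.5,31.8,39.4,34.0],(420.75,-200.4,114.58),(-90,35.08,171.5))]
ry=lambda t:R.from_euler('y',t,degrees=True).as_matrix()
rz=lambda t:R.from_euler('z',t,degrees=True).as_matrix()
def fk(q,p,s4=1):
    a0,e,h,A,b0,B,L,f=p
    M=rz(q[0]); x=M@[a0,e,h]; M=M@ry(q[1]); x=x+M@[0,0,A]; M=M@ry(q[2]); x=x+M@[b0,0,B]; M=M@rz(s4*q[3])@ry(q[4]); x=x+M@[f,0,L]; return x,M
def fit(s4):
    return least_squares(lambda p:np.concatenate([fk(q,p,s4)[0]-np.array(t) for q,t,_ in D]),[0,51,250,400,0,400,200,0])
E
python3 - <<'E'
from kin import *
for s in(1,-1):
    f=fit(s); print(s,f.cost,f.x.round(1)); print(f.fun.round(1))
    for q,t,e in D:
        print((fk(q,f.x,s)[1][:,2]).round(3), R.from_euler('xyz',e,degrees=True).as_matrix()[:,1].round(3))
E
```

```text
1 0.09333086633077778 [ -2.6  51.2 319.4 368.8  62.3 556.  292.   -0. ]
[-0.  -0.   0.3  0.   0.  -0.  -0.   0.  -0.3 -0.  -0.  -0. ]
[-0.  0. -1.] [-0.001  0.002 -1.   ]
[ 0.573  0.001 -0.82 ] [ 0.573 -0.    -0.82 ]
[ 0. -0. -1.] [ 0.  0. -1.]
[ 0.569 -0.086 -0.818] [ 0.568 -0.085 -0.818]
-1 739.684846432214 [ 152.6   53.6 -249.1  112.5 -222.6  347.8 -237.9  -50.6]
[ -4.2  21.7   2.1 -12.2  -1.1  -0.9  28.4  -0.6  -1.1   4.1   2.8  -0.1]
[-0.  0. -1.] [-0.001  0.002 -1.   ]
[-0.059 -0.57  -0.82 ] [ 0.573 -0.    -0.82 ]
[ 0. -0. -1.] [ 0.  0. -1.]
[ 0.103 -0.566 -0.818] [ 0.568 -0.085 -0.818]
```

```bash
cat >> kin.py <<'E'
P=fit(1).x
def _C(s):
    return [rz(-s*q[5])@fk(q,P)[1].T@R.from_euler('xyz',e,degrees=True).as_matrix() for q,t,e in D]
S6=min((1,-1),key=lambda s:sum(np.linalg.norm(c-_C(s)[0]) for c in _C(s)))
C=_C(S6)[0]
LO=np.array([-169.43,-51.17,1.28,-76.62,0,-152.29]);HI=np.array([169.43,129.36,143.12,256.62,156.53,152.29])
def fkf(q):
    x,M=fk(q,P); return x,M@rz(S6*q[5])@C
def ik(x,Rt,q0):
    def f(q):
        y,M=fkf(q); return np.r_[(y-x)/3, R.from_matrix(M.T@Rt).as_rotvec()*57.3]
    s=least_squares(f,np.clip(q0,LO-20,HI+20)); return s.x, np.abs(s.fun).max()
E
python3 - <<'E'
from kin import *; from h import tilt
for c in _C(S6): print(c.round(2).tolist())
q0=[-44,-27,142,32,39,34]
psi=-8.4; Rz=rz(psi); piv=np.array([475,-209,35.5])-Rz@[-18,0,-32.5]; print("piv",piv)
for a in (20,25,30,35):
    q=q0
    for th in (0,.3,.6,.9,1.1):
        c,s=np.cos(th),np.sin(th)
        v=np.array([-18*c-32.5*s*1,0,-32.5*c+18*s]) # out and up
        T=tilt(a,psi); x=piv+Rz@v-54*T[:,1]
        q,e=ik(x,T,q); print(a,th,x.round(),q.round(1),round(e,2),(np.minimum(q-LO,HI-q)).min().round(1))
E
```

```text
Traceback (most recent call last):
NameError: name '_C' is not defined. Did you mean: 'C'?
```

```bash
cat > t.py <<'E'
from kin import *; from h import tilt
q0=[-44,-27,142,32,39,34]
psi=-8.4; Rz=rz(psi); piv=np.array([475,-209,35.5])-Rz@[-18,0,-32.5]; print("piv",piv,S6)
for a in (15,20,25,30,35):
    q=q0
    for th in (0,.3,.6,.9,1.1):
        c,s=np.cos(th),np.sin(th)
        v=np.array([-18*c-32.5*s*1,0,-32.5*c+18*s]) # out and up
        T=tilt(a,psi); x=piv+Rz@v-54*T[:,1]
        q,e=ik(x,T,q); print(a,th,x.round(),q.round(1),round(e,2),(np.minimum(q-LO,HI-q)).min().round(1))
E
python3 t.py
```

```text
piv [ 492.80690199 -211.62949451   68.        ] 1
15 0 [ 461. -207.   88.] [-33.6  -4.4 122.5   8.3  48.5  60. ] 0.0 20.6
15 0.3 [ 452. -206.   94.] [-34.1  -6.6 123.7   8.4  49.5  59.6] 0.0 19.4
15 0.6 [ 446. -205.  104.] [-34.5  -8.6 124.4   8.3  50.9  59.4] 0.0 18.7
15 0.9 [ 443. -204.  114.] [-34.7 -10.3 124.7   8.2  52.4  59.4] 0.0 18.4
15 1.1 [ 442. -204.  121.] [-34.7 -11.2 124.5   8.1  53.4  59.6] 0.0 18.6
20 0 [ 457. -206.   86.] [-35.4  -7.9 126.9  12.8  43.7  55.1] 0.0 16.2
20 0.3 [ 448. -205.   93.] [-35.9 -10.3 128.1  12.8  44.9  54.8] 0.0 15.0
20 0.6 [ 442. -204.  102.] [-36.4 -12.5 128.9  12.7  46.4  54.7] 0.0 14.3
20 0.9 [ 438. -204.  113.] [-36.6 -14.3 129.1  12.4  48.1  54.9] 0.0 14.0
20 1.1 [ 438. -204.  120.] [-36.6 -15.2 129.   12.2  49.1  55.1] 0.0 14.2
25 0 [ 452. -206.   84.] [-37.3 -11.2 131.2  18.7  39.2  48.8] 0.0 11.9
25 0.3 [ 444. -204.   91.] [-37.9 -13.7 132.4  18.5  40.6  48.6] 0.0 10.7
25 0.6 [ 437. -203.  100.] [-38.4 -16.1 133.2  18.2  42.3  48.7] 0.0 10.0
25 0.9 [ 434. -203.  111.] [-38.7 -18.1 133.4  17.7  44.1  49.2] 0.0 9.7
25 1.1 [ 433. -203.  118.] [-38.7 -19.1 133.3  17.4  45.1  49.6] 0.0 9.8
30 0 [ 448. -205.   82.] [-39.4 -14.  135.3  26.3  35.2  40.5] 0.0 7.9
30 0.3 [ 440. -204.   89.] [-40.1 -16.7 136.5  25.9  36.8  40.6] 0.0 6.6
30 0.6 [ 433. -203.   98.] [-40.7 -19.3 137.3  25.2  38.6  41.1] 0.0 5.8
30 0.9 [ 430. -202.  109.] [-41.  -21.5 137.7  24.4  40.5  42. ] 0.0 5.5
30 1.1 [ 429. -202.  116.] [-41.1 -22.7 137.6  23.8  41.6  42.7] 0.0 5.5
35 0 [ 444. -204.   80.] [-41.7 -16.2 139.1  36.3  31.9  29.8] 0.0 4.0
35 0.3 [ 436. -203.   87.] [-42.5 -19.1 140.4  35.3  33.7  30.5] 0.0 2.7
35 0.6 [ 429. -202.   96.] [-43.2 -22.  141.3  34.   35.6  31.7] 0.0 1.8
35 0.9 [ 426. -202.  106.] [-43.5 -24.5 141.7  32.6  37.6  33.2] 0.0 1.4
35 1.1 [ 425. -202.  114.] [-43.6 -25.8 141.7  31.7  38.7  34.2] 0.0 1.4
```

```bash
python3 - <<'E'
from h import *
from kin import rz
T=tilt(28,-8.4); d=T[:,1];tab=np.array([475,-209,35.5])
for b in (54+42,54):print((tab-b*d).round(1),inc(tab-b*d,T).round(4))
E
```

```text
[ 430.4 -202.4  120.3] [-0.0116  0.0008  0.0007 -0.0006 -0.0016 -0.123 ]
[ 449.9 -205.3   83.2] [-0.0064  0.0425  0.0007 -0.0006 -0.0016 -0.123 ]
```

>>> arm_command --pt "-0.0116 0 0.0007 0 0 -0.06" --pt "-0.0116 0 0.0007 0 0 -0.123" --pt "-0.01 0.01 0.0007 0 0 -0.123" --pt "-0.009 0.02 0.0007 0 0 -0.123" --pt "-0.0077 0.032 0.0007 0 0 -0.123" --pt "-0.0064 0.0425 0.0007 0 0 -0.123" --pt "-0.0064 0.0425 0.0007 0 0 -0.123" --pt "-0.0064 0.0425 0.0007 0 0 -0.123" --pt "-0.0064 0.0425 0.0007 0 0 -0.123" --pt "-0.0064 0.0425 0.0007 0 0 -0.123"

```text
time: 14.05
tool_pos: [450.1, -205.5, 83.6]
tcp_rot: [-90.0, 28.1, 171.5]
ft_force: [-0.0, 0.4, 0.6]
finger_gap: 51.4
```

```bash
python3 - <<'E'
from h import *
s=r.sense(); print(s["time"],s["tool_pos"],s["tcp_rot"],s["joint_pos"].round(1),s["ft_force"])
m=r.camera_model("wrist"); im=r.snapshot("wrist"); cv2.imwrite("pics/w7.png",im[:,:,::-1])
E
```

```text
14.05 [ 450.05834713 -205.49519351   83.57910492] [-89.99155485  28.05255799 171.50123967] [-38.6 -12.9 133.8  23.2  36.7  44. ] [-0.03742911  0.43546739  0.60591053]
```

View pics/w7.png

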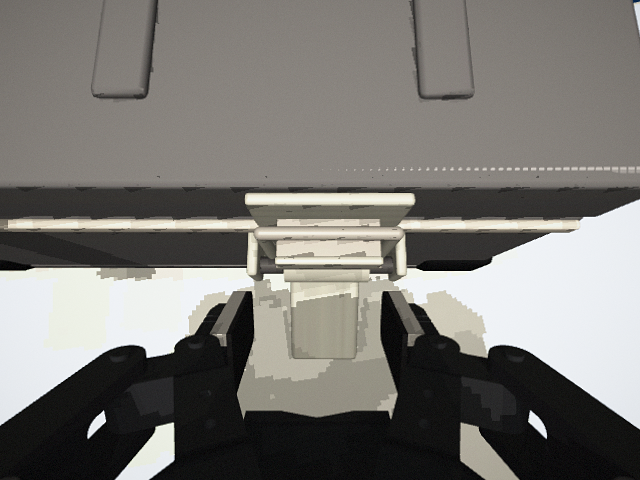

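>>> arm_command --pt "0 0 0.001 0 0 0" --pt "0 0 0.001 0 0 0" --pt "0 0 0.001 0 0 0" --pt "0 0 0.001 0 0 0" --pt "0 0 0.001 0 0 0" --pt "0 0 0.001 0 0 0" --pt "0 0 0.001 0 0 0" --pt "0 0 0.001 0 0 0" --pt "0 0 0.001 0 0 0" --pt "0 0 0.001 0 0 0" --jaw 1 --force 30

```text
time: 15.35
tool_pos: [449.6, -207.6, 83.5]
tcp_rot: [-89.9, 28.0, 171.5]
ft_force: [-4.4, -6.0, 1.5]
finger_gap: 23.1
```

```bash
python3 - <<'E'
from h import *
from kin import rz
s=r.sense(); print(s["time"],s["tool_pos"],s["finger_gap"],s["ft_force"])
Rm=rpy2R(s["tcp_rot"]); z=rz(-8.4)
for th in (.2,.4,.6,.8,1.0,1.15,1.3):
    c,q=np.cos(th),np.sin(th)
    v=z@np.array([-18*c-32.5*q+18,0,-32.5*c+18*q+32.5])
    print(th,(Rm.T@v/1000).round(4))
E
```

```text
15.35 [ 449.63206872 -207.60654448   83.45318233] 23.077096245898154 [-4.37083605 -5.96331832  1.51651958]
0.2 [ 0.0034 -0.0066  0.    ]
0.4 [ 0.0054 -0.0137  0.    ]
0.6 [ 0.006  -0.0211  0.0001]
0.8 [ 0.0051 -0.0285  0.0001]
1.0 [ 0.0027 -0.0355  0.0001]
1.15 [ 0.     -0.0404  0.0001]
1.3 [-0.0033 -0.0448  0.0001]
```

>>> arm_command --pt "0.0017 -0.0033 0.001 0 0 0" --pt "0.0034 -0.0066 0.001 0 0 0" --pt "0.0046 -0.01 0.001 0 0 0" --pt "0.0054 -0.0137 0.001 0 0 0" --pt "0.006 -0.0175 0.001 0 0 0" --pt "0.006 -0.0211 0.001 0 0 0" --pt "0.0051 -0.0285 0.001 0 0 0" --pt "0.0027 -0.0355 0.001 0 0 0" --pt "0 -0.0404 0.001 0 0 0" --pt "0 -0.0404 0.001 0 0 0"

```text
time: 16.6
tool_pos: [430.3, -204.9, 118.5]
tcp_rot: [-89.9, 27.9, 171.5]
ft_force: [-1.5, -5.0, -3.1]
finger_gap: 22.4
```

```bash
python3 - <<'E'
from h import *
s=r.sense(); print(s["time"],s["tool_pos"],s["finger_gap"],s["ft_force"])
m=r.camera_model("wrist"); im=r.snapshot("wrist"); cv2.imwrite("pics/w8.png",im[:,:,::-1])
E
```

```text
16.6 [ 430.26725853 -204.93674987  118.47454024] 22.428981138523397 [-1.50776169 -5.0364652  -3.11764473]
```

View pics/w8.png

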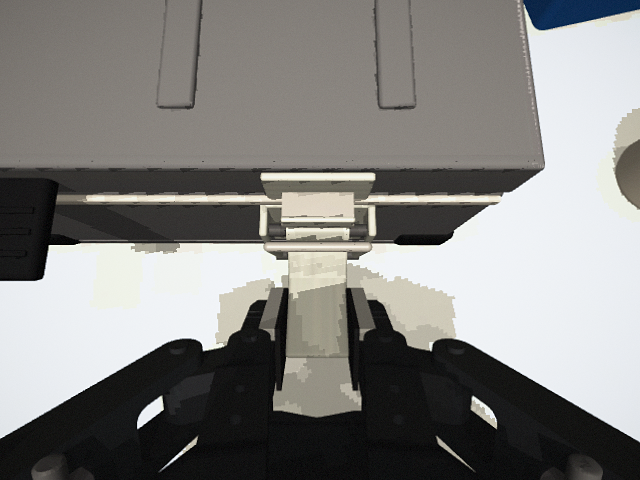

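>>> arm_command --pt "0 0 0 0 0 0" --pt "0 0 0 0 0 0" --pt "0 0 0 0 0 0" --pt "0 0 0 0 0 0" --pt "0 -0.01 0 0 0 0" --pt "0 -0.03 0 0 0 0" --pt "0 -0.05 0 0 0 0" --pt "0 -0.08 0 0 0 0" --pt "0 -0.08 0 0 0 0" --pt "0 -0.08 0 0 0 0" --jaw -0.2

```text
time: 17.9
tool_pos: [393.7, -199.1, 189.4]
tcp_rot: [-90.0, 28.0, 171.5]
ft_force: [-0.4, 0.4, -0.7]
finger_gap: 51.7
```

```bash
python3 - <<'E'
from h import *
s=r.sense(); print(s["time"],s["tool_pos"],s["finger_gap"],s["ft_force"],s["joint_pos"].round(1))
m=r.camera_model("wrist"); im=r.snapshot("wrist"); cv2.imwrite("pics/w9.png",im[:,:,::-1])
for t,z in dict(lid_tab=93,lid_hinge=82).items():
    for o in r.spot_point("wrist",t)[:1]: print(t,o["position"],o["conf"],atz("wrist",o["position"],z,m).round(1))
E
cat > t2.py <<'E'
from kin import *; from h import tilt
psi=-8.4; Rz=rz(psi); tab=np.array([501,-114,93.]); H=tab+Rz@[171,0,-11]; print(H)
g=5
for a0,a1 in ((20,20),(30,30),(30,60),(40,40),(20,60)):
    q=[-30,-10,125,15,45,45]
    for th in (0,.3,.6,.9,1.2,1.5,1.75,1.8):
        a=a0+(a1-a0)*th/1.75
        c,s=np.cos(th),np.sin(th)
        u=np.array([-(171+g),0,11]); v=np.array([u[0]*c+u[2]*s,0,-u[0]*s+u[2]*c])
        T=tilt(a,psi); x=H+Rz@v-54*T[:,1]
        q,e=ik(x,T,q); print(a0,a1,th,x.round(),q.round(1),round(e,2),(np.minimum(q-LO,HI-q)).min().round(1))
E
python3 t2.py
```

```text
17.9 [ 393.68520822 -199.05361064  189.43386921] 51.735076019470014 [-0.42659154  0.37571294 -0.73731263] [-44.1 -37.  137.9  19.   57.1  47.1]
lid_tab [130.6, 196.2] 0.81 [ 501.2 -114.8   93. ]
[ 670.16556894 -138.98019788   82.        ]
20 20 0 [ 478. -111.  144.] [-21.7 -17.1 127.7   5.7  50.   73.8] 0.0 15.4
20 20 0.3 [ 489. -112.  195.] [-21.3 -19.3 123.6   5.1  56.3  75. ] 0.0 19.5
20 20 0.6 [ 514. -116.  241.] [-20.5 -17.4 117.2   4.6  60.7  76.3] 0.0 26.0
20 20 0.9 [ 552. -122.  277.] [-19.5 -12.4 109.2   4.1  63.6  77.7] 0.0 33.9
20 20 1.2 [ 599. -128.  301.] [-18.5  -5.5 100.6   3.7  65.2  79. ] 0.0 42.5
20 20 1.5 [ 650. -136.  309.] [-17.6   2.4  92.    3.3  65.9  80. ] 0.0 51.1
20 20 1.75 [ 694. -142.  304.] [-16.9   9.2  85.2   3.1  65.8  80.7] 0.0 57.9
20 20 1.8 [ 702. -144.  302.] [-16.8  10.6  83.9   3.   65.7  80.9] 0.0 59.2
30 30 0 [ 469. -109.  140.] [-23.8 -25.9 137.   11.7  40.3  67.6] 0.0 6.1
30 30 0.3 [ 480. -111.  191.] [-23.3 -28.6 133.   10.   46.8  70.1] 0.0 10.1
30 30 0.6 [ 506. -115.  237.] [-22.3 -26.4 126.6   8.8  50.9  72.3] 0.0 16.5
30 30 0.9 [ 544. -
[... 1507 characters left out ...]
0.0 37.5
40 40 1.8 [ 686. -141.  292.] [-18.5  -3.  104.5  10.1  39.4  74.4] 0.0 38.6
20 60 0 [ 478. -111.  144.] [-21.7 -17.1 127.7   5.7  50.   73.8] 0.0 15.4
20 60 0.3 [ 483. -111.  193.] [-22.6 -25.7 130.1   8.2  49.7  71.9] 0.0 13.0
20 60 0.6 [ 503. -114.  235.] [-23.  -29.7 130.   10.9  47.3  70.3] 0.0 13.1
20 60 0.9 [ 536. -119.  268.] [-22.8 -29.2 128.6  13.9  41.8  68.5] 0.0 14.6
20 60 1.2 [ 578. -125.  287.] [-22.2 -25.3 126.4  18.3  33.6  65.2] 0.0 16.7
20 60 1.5 [ 625. -132.  290.] [-21.3 -18.5 124.   27.1  23.2  57.2] 0.0 19.1
20 60 1.75 [ 666. -138.  280.] [-20.5 -11.1 121.8  47.   14.2  37.7] 0.0 14.2
20 60 1.8 [ 674. -139.  277.] [-20.4  -9.4 121.3  54.6  12.8  30.2] 0.0 12.8
```

View pics/w9.png

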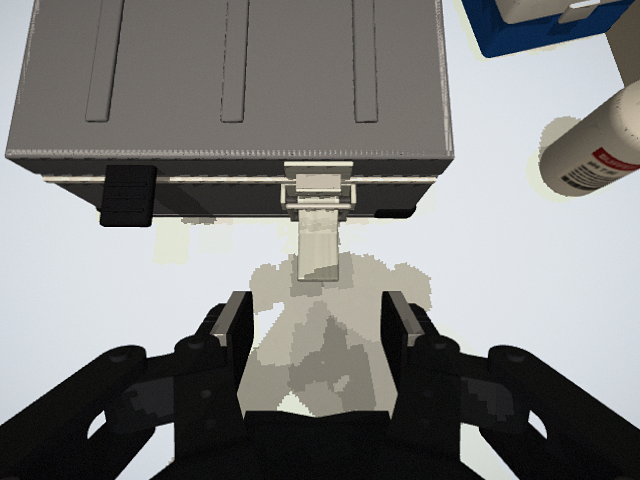

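```bash
python3 - <<'E'
from h import *
from kin import rz
z=rz(-8.4); piv=np.array([492.8,-212,68])
for th in (0,.5,1,1.5,1.8):
    c,q=np.cos(th),np.sin(th)
    out=[]
    for x,y in((-18,-32.5),(-28,-38)):
        out.append(piv+z@np.array([x*c+y*q,0,y*c-x*q]))
    print(th,proj("wrist",[piv]+out).round().tolist())
T=tilt(24,-8.4); d=T[:,1]; tab=np.array([501,-114.3,93])+z@[-5,0,0]
for b in (54+50,54):print((tab-b*d).round(1),inc(tab-b*d,T).round(4))
E
```

```text
0 [[317.0, 199.0], [317.0, 241.0], [317.0, 258.0]]
0.5 [[317.0, 199.0], [317.0, 258.0], [317.0, 276.0]]
1 [[317.0, 199.0], [317.0, 262.0], [317.0, 278.0]]
1.5 [[317.0, 199.0], [317.0, 250.0], [317.0, 258.0]]
1.8 [[317.0, 199.0], [317.0, 234.0], [317.0, 235.0]]
[ 454.2 -107.4  188. ] [-0.041   0.0222 -0.0991  0.0006 -0.0019 -0.0682]
[ 474.3 -110.4  142.3] [-0.0376  0.0721 -0.0991  0.0006 -0.0019 -0.0682]
```

```bash
python3 - <<'E'
from h import *
im=r.snapshot("wrist"); im2=r.snapshot("side")
a=cv2.resize(im[140:300,220:420,::-1],(500,400)); b=cv2.resize(im2[150:260,260:360,::-1],None,fx=4,fy=4)[:400]
cv2.imwrite("pics/w10.png",np.hstack([a,b[:400,:300]]))
print(r.sense()["time"])
E
```

```text
18.15
```

View pics/w10.png

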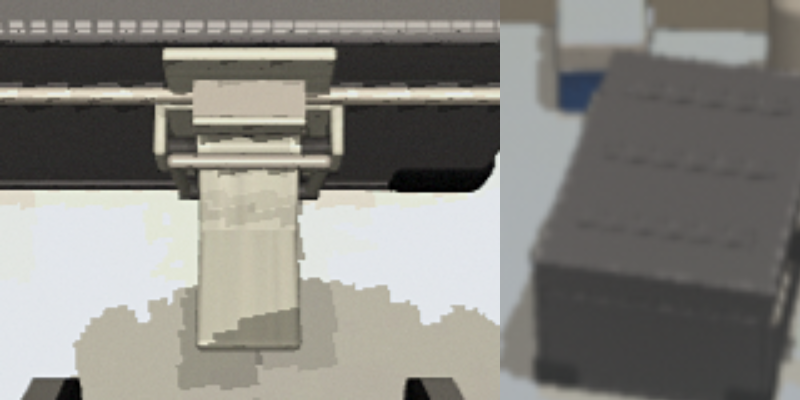

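```bash
python3 - <<'E'
from h import *
from kin import rz
z=rz(-8.4); piv=np.array([492.8,-212,68]); m=r.camera_model("wrist"); Ti=np.linalg.inv(m["cam_to_world"])
for th in (0,.6,.85,1,1.2,1.5,1.8):
    c,q=np.cos(th),np.sin(th)
    out=[piv]
    for x,y in((0,-19),(-28,-38)):
        out.append(piv+z@np.array([x*c+y*q,0,y*c-x*q]))
    dep=[(Ti@np.r_[p,1])[2] for p in out]
    print(th,proj("wrist",out)[:,1].round().tolist(),np.round(dep), (24*378/np.array(dep)).round(1))
E
```

```text
0 [200.0, 209.0, 258.0] [224. 243. 255.] [40.4 37.4 35.5]
0.6 [200.0, 224.0, 278.0] [224. 237. 230.] [40.4 38.2 39.5]
0.85 [200.0, 228.0, 279.0] [224. 233. 218.] [40.4 38.9 41.6]
1 [200.0, 230.0, 278.0] [224. 231. 211.] [40.4 39.3 43. ]
1.2 [200.0, 231.0, 273.0] [224. 227. 202.] [40.4 39.9 44.8]
1.5 [200.0, 231.0, 258.0] [224. 221. 191.] [40.4 41.  47.5]
1.8 [200.0, 228.0, 235.0] [224. 216. 183.] [40.4 42.  49.7]
```

```bash
python3 - <<'E'
from h import *
from kin import rz
z=rz(-8.4); piv=np.array([492.8,-212.5,68]); 
s=r.sense(); T=rpy2R(s["tcp_rot"]); d=T[:,1]
for th in (.85,1.,1.2,1.4,1.6,1.75):
    c,q=np.cos(th),np.sin(th); x,y=-16,-31.5
    p=piv+z@np.array([x*c+y*q,0,y*c-x*q])
    print(th,p.round(),inc(p-54*d,T)[:3].round(4))
E
```

```text
0.85 [ 459. -208.   59.] [ 0.0021  0.0911 -0.0006]
1.0 [ 458. -207.   64.] [ 0.0005  0.086  -0.0006]
1.2 [ 458. -207.   71.] [-0.0028  0.0798 -0.0007]
1.4 [ 459. -208.   78.] [-0.0073  0.0743 -0.0007]
1.6 [ 462. -208.   85.] [-0.0127  0.0699 -0.0007]
1.75 [ 465. -208.   89.] [-0.0173  0.0673 -0.0007]
```

>>> arm_command --pt "0.001 0.03 0 0 0 0" --pt "0.002 0.06 0 0 0 0" --pt "0.002 0.075 0 0 0 0" --pt "0.002 0.085 0 0 0 0" --pt "0.002 0.091 0 0 0 0" --pt "0.002 0.091 0 0 0 0" --pt "0.002 0.091 0 0 0 0" --pt "0.002 0.091 0 0 0 0" --pt "0.002 0.091 0 0 0 0" --pt "0.002 0.091 0 0 0 0"

```text
time: 19.4
tool_pos: [434.3, -205.1, 108.4]
tcp_rot: [-90.0, 28.0, 171.5]
ft_force: [-1.1, -0.2, 0.2]
finger_gap: 51.3
```

>>> arm_command --pt "0 0 0 0 0 0" --pt "0 0 0 0 0 0" --pt "0 0 0 0 0 0" --pt "0 0 0 0 0 0" --pt "-0.0016 -0.005 0 0 0 0" --pt "-0.0049 -0.0113 0 0 0 0" --pt "-0.0094 -0.0168 0 0 0 0" --pt "-0.0148 -0.0212 0 0 0 0" --pt "-0.0194 -0.0238 0 0 0 0" --pt "-0.0194 -0.0238 0 0 0 0" --jaw 1 --force 30

```text
time: 20.65
tool_pos: [437.4, -205.8, 135.1]
tcp_rot: [-90.0, 27.6, 171.5]
ft_force: [-9.8, -10.9, -10.1]
finger_gap: 23.3
```

```bash
python3 - <<'E'
from h import *
s=r.sense(); print(s["time"],s["tool_pos"],s["finger_gap"],s["ft_force"])
m=r.camera_model("wrist"); im=r.snapshot("wrist"); cv2.imwrite("pics/w11.png",im[:,:,::-1])
E
```

```text
20.65 [ 437.3937738  -205.80911965  135.0684298 ] 23.268814653269786 [ -9.7773369  -10.88740341 -10.05394373]
```

View pics/w11.png

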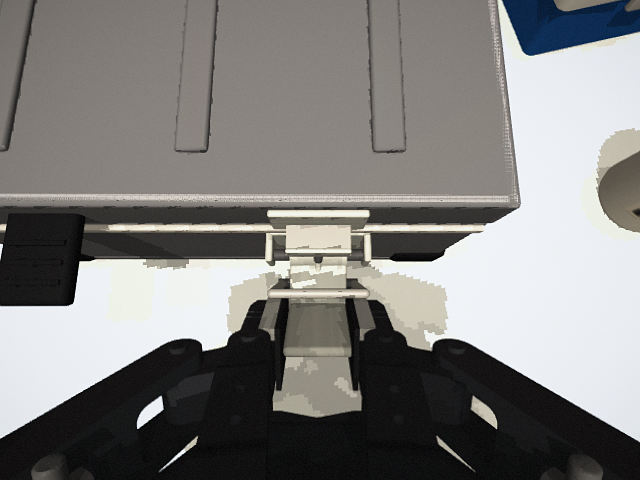

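>>> arm_command --pt "0 0 0 0 0 0" --pt "0 0 0 0 0 0" --pt "0 0 0 0 0 0" --pt "0 0 0 0 0 0" --pt "0 -0.01 0 0 0 0" --pt "0 -0.03 0 0 0 0" --pt "0 -0.05 0 0 0 0" --pt "0 -0.06 0 0 0 0" --pt "0 -0.06 0 0 0 0" --pt "0 -0.06 0 0 0 0" --jaw -0.2

```text
time: 21.95
tool_pos: [412.2, -201.6, 190.8]
tcp_rot: [-90.0, 28.0, 171.5]
ft_force: [0.3, 1.4, -0.4]
finger_gap: 51.0
```

```bash
python3 - <<'E'
from h import *
from kin import rz
s=r.sense(); print(s["time"],s["tool_pos"],s["finger_gap"],s["ft_force"])
m=r.camera_model("wrist"); im=r.snapshot("wrist"); cv2.imwrite("pics/w12.png",im[:,:,::-1])
z=rz(-8.4); piv=np.array([492.8,-212,68]); Ti=np.linalg.inv(m["cam_to_world"])
for th in (0,.6,.85,1,1.2,1.5,1.8):
    c,q=np.cos(th),np.sin(th)
    out=[piv]
    for x,y in((0,-19),(-28,-38)):
        out.append(piv+z@np.array([x*c+y*q,0,y*c-x*q]))
    dep=[(Ti@np.r_[p,1])[2] for p in out]
    print(th,proj("wrist",out)[:,1].round().tolist(), (24*378/np.array(dep)).round(1))
E
```

```text
21.95 [ 412.15866571 -201.60168158  190.7528149 ] 51.04322008062662 [ 0.32104233  1.36102638 -0.41610895]
0 [231.0, 239.0, 286.0] [40.8 37.6 35.8]
0.6 [231.0, 254.0, 310.0] [40.8 38.5 39.8]
0.85 [231.0, 259.0, 313.0] [40.8 39.2 42. ]
1 [231.0, 261.0, 313.0] [40.8 39.6 43.4]
1.2 [231.0, 263.0, 309.0] [40.8 40.3 45.2]
1.5 [231.0, 264.0, 296.0] [40.8 41.3 48. ]
1.8 [231.0, 261.0, 275.0] [40.8 42.3 50.2]
```

View pics/w12.png

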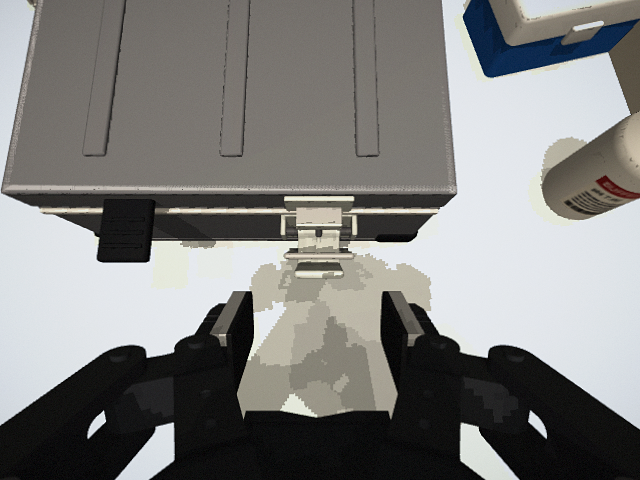

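```bash
python3 - <<'E'
from h import *
from kin import rz
z=rz(-8.4)
T=tilt(24,-8.4); d=T[:,1]; tab=np.array([501,-114.3,93])+z@[-5,0,0]
for b in (54+50,54):print((tab-b*d).round(1),inc(tab-b*d,T).round(4))
E
```

```text
[ 454.2 -107.4  188. ] [-0.0233  0.0153 -0.0993  0.     -0.0018 -0.069 ]
[ 474.3 -110.4  142.3] [-0.0198  0.0652 -0.0993  0.     -0.0018 -0.069 ]
```

>>> arm_command --pt "-0.01 0 -0.04 0 0 -0.069" --pt "-0.023 0.01 -0.099 0 -0.002 -0.069" --pt "-0.023 0.015 -0.099 0 -0.002 -0.069" --pt "-0.023 0.02 -0.0993 0 -0.002 -0.069" --pt "-0.022 0.035 -0.0993 0 -0.002 -0.069" --pt "-0.021 0.05 -0.0993 0 -0.002 -0.069" --pt "-0.02 0.065 -0.0993 0 -0.002 -0.069" --pt "-0.02 0.065 -0.0993 0 -0.002 -0.069" --pt "-0.02 0.065 -0.0993 0 -0.002 -0.069" --pt "-0.02 0.065 -0.0993 0 -0.002 -0.069"

```text
time: 23.25
tool_pos: [474.7, -111.3, 144.0]
tcp_rot: [-89.9, 24.1, 171.6]
ft_force: [0.2, 0.2, -0.1]
finger_gap: 51.7
```

```bash
python3 - <<'E'
from h import *
s=r.sense(); print(s["time"],s["tool_pos"],s["tcp_rot"],s["finger_gap"],s["ft_force"])
m=r.camera_model("wrist"); im=r.snapshot("wrist"); cv2.imwrite("pics/w13.png",im[:,:,::-1])
E
```

```text
23.25 [ 474.68091815 -111.32546734  143.99980762] [-89.94289434  24.10968649 171.57319073] 51.714598761935044 [ 0.16911941  0.15617213 -0.10364464]
```

View pics/w13.png

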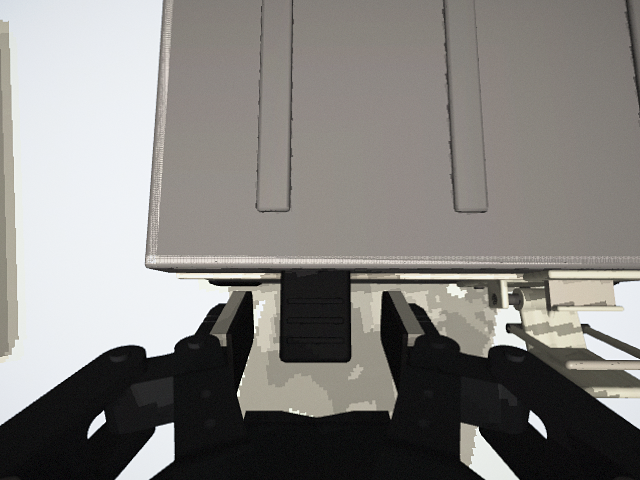

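```bash
cat > lid.py <<'E'
from h import *
from kin import rz
import sys
z=rz(-8.4); H=np.array([501,-114.3,93])+z@[171,0,-11]
def pose(th,g=5,a0=24,a1=44):
    a=a0+(a1-a0)*th/1.75; c,s=np.cos(th),np.sin(th); x,y=-(171+g),11
    T=tilt(a,-8.4); return H+z@np.array([x*c+y*s,0,-x*s+y*c])-54*T[:,1],T
E
python3 - <<'E'
from lid import *
s=r.sense(); R0=rpy2R(s["tcp_rot"]); p0,T0=pose(0); print(p0)
for th in (.04,.1,.18,.28,.4,.52,.64,.76):
    p,T=pose(th); print(th,np.r_[T0.T@(p-p0)/1000,R.from_matrix(T0.T@T).as_rotvec()].round(4).tolist())
E
```

```text
[ 474.32547971 -110.36104954  142.33145471]
0.04 [-0.003, -0.0062, 0.0, -0.0, 0.0, 0.008]
0.1 [-0.0079, -0.0152, 0.0, -0.0, 0.0, 0.0199]
0.18 [-0.0152, -0.0266, 0.0, -0.0, 0.0, 0.0359]
0.28 [-0.0256, -0.0399, -0.0, -0.0, 0.0, 0.0559]
0.4 [-0.0398, -0.0543, 0.0, -0.0, 0.0, 0.0798]
0.52 [-0.0556, -0.0666, 0.0, -0.0, 0.0, 0.1037]
0.64 [-0.0728, -0.0768, 0.0, -0.0, 0.0, 0.1277]
0.76 [-0.0911, -0.0846, -0.0, -0.0, 0.0, 0.1516]
```

>>> arm_command --pt "0 0 0 0 0 0" --pt "0 0 0 0 0 0" --pt "0 0 0 0 0 0" --pt "0 0 0 0 0 0" --pt "-0.001 -0.003 0 0 0 0.004" --pt "-0.003 -0.0062 0 0 0 0.008" --pt "-0.0079 -0.0152 0 0 0 0.02" --pt "-0.0152 -0.0266 0 0 0 0.036" --pt "-0.0256 -0.04 0 0 0 0.056" --pt "-0.0398 -0.0543 0 0 0 0.08" --jaw 1 --force 30

```text
time: 24.55
tool_pos: [488.3, -112.7, 209.4]
tcp_rot: [-90.0, 28.6, 171.6]
ft_force: [4.2, -6.2, -8.2]
finger_gap: 25.1
```

```bash
python3 - <<'E'
from lid import *
s=r.sense(); print(s["time"],s["tool_pos"],s["tcp_rot"],s["finger_gap"],s["ft_force"])
im=r.snapshot("wrist"); cv2.imwrite("pics/w14.png",im[:,:,::-1])
p0,T0=pose(.4); print(p0)
for th in (.55,.7,.85,1,1.15,1.3,1.45,1.58,1.7,1.77):
    p,T=pose(th); print(th,np.r_[T0.T@(p-p0)/1000,R.from_matrix(T0.T@T).as_rotvec()].round(4).tolist())
E
```

```text
24.55 [ 488.34264723 -112.72593438  209.36801668] [-89.95489042  28.61628667 171.61941467] 25.059567146474336 [ 4.15793857 -6.15750584 -8.24597989]
[ 488.48684461 -112.45221797  208.09326414]
0.55 [-0.0211, -0.0134, -0.0, -0.0, 0.0, 0.0299]
0.7 [-0.044, -0.0233, -0.0, -0.0, 0.0, 0.0598]
0.85 [-0.0681, -0.0293, -0.0, -0.0, 0.0, 0.0898]
1 [-0.0928, -0.0314, -0.0, -0.0, 0.0, 0.1197]
1.15 [-0.1176, -0.0294, -0.0, -0.0, 0.0, 0.1496]
1.3 [-0.1418, -0.0235, -0.0, -0.0, 0.0, 0.1795]
1.45 [-0.1649, -0.0138, -0.0, -0.0, 0.0, 0.2094]
1.58 [-0.1836, -0.0024, 0.0, -0.0, 0.0, 0.2354]
1.7 [-0.1994, 0.0104, -0.0, -0.0, 0.0, 0.2593]
1.77 [-0.2079, 0.0188, -0.0, -0.0, 0.0, 0.2733]
```

View pics/w14.png

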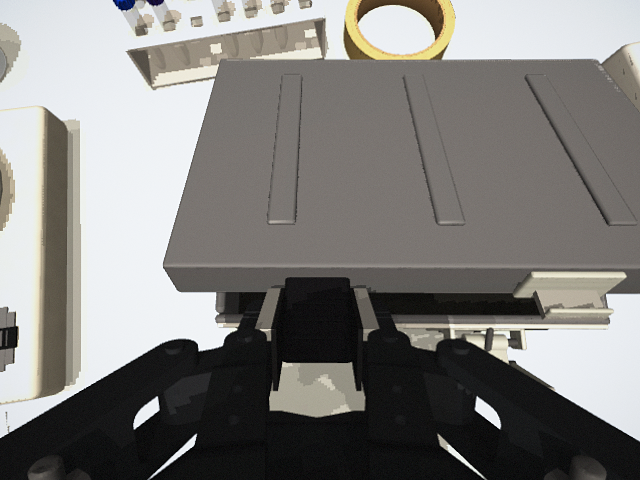

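>>> arm_command --pt "-0.0211 -0.0134 0 0 0 0.03" --pt "-0.044 -0.0233 0 0 0 0.06" --pt "-0.0681 -0.0293 0 0 0 0.09" --pt "-0.0928 -0.0314 0 0 0 0.12" --pt "-0.1176 -0.0294 0 0 0 0.15" --pt "-0.1418 -0.0235 0 0 0 0.18" --pt "-0.1649 -0.0138 0 0 0 0.21" --pt "-0.1836 -0.0024 0 0 0 0.235" --pt "-0.1994 0.0104 0 0 0 0.259" --pt "-0.206 0.017 0 0 0 0.27"

```text
time: 25.85
tool_pos: [678.0, -141.2, 296.7]
tcp_rot: [-89.9, 44.5, 171.7]
ft_force: [-0.9, -4.6, 7.1]
finger_gap: 24.8
```

```bash
python3 - <<'E'
from lid import *
s=r.sense(); print(s["time"],s["tool_pos"],s["tcp_rot"],s["finger_gap"],s["ft_force"])
print(pose(1.75)[0],pose(1.7)[0])
im=r.snapshot("wrist"); cv2.imwrite("pics/w15.png",im[:,:,::-1])
E
```

```text
25.85 [ 677.9756725  -141.1869531   296.71023242] [-89.86897905  44.5205638  171.6534139 ] 24.788473932370643 [-0.94983252 -4.55659469  7.06902313]
[ 674.79892405 -139.96439224  292.06516926] [ 666.66617415 -138.76345222  294.33224271]
```

View pics/w15.png

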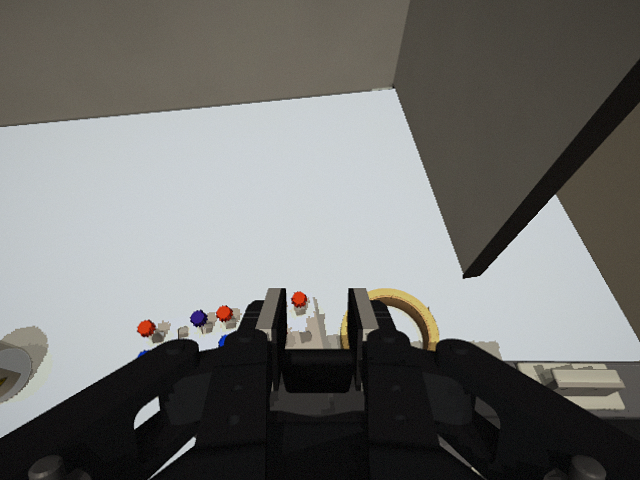

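>>> arm_command --pt "0 0 0 0 0 0" --pt "0 0 0 0 0 0" --pt "0 0 0 0 0 0" --pt "0 -0.01 0 0 0 0" --pt "0 -0.03 0 0 0 0" --pt "0 -0.06 0 0 0 0" --pt "0 -0.1 0 0 0 0" --pt "0 -0.12 0 0 0 0" --pt "0 -0.12 0 0 0 0" --pt "0 -0.12 0 0 0 0" --jaw -0.2

```text
time: 27.15
tool_pos: [592.9, -127.9, 378.4]
tcp_rot: [-90.0, 44.1, 171.6]
ft_force: [0.4, 0.7, -0.0]
finger_gap: 51.3
```

```bash
python3 - <<'E'
from lid import *
s=r.sense(); print(s["time"],s["tool_pos"],s["tcp_rot"],s["finger_gap"],s["ft_force"],s["joint_pos"].round(1))
im=r.snapshot("wrist"); cv2.imwrite("pics/w16.png",im[:,:,::-1])
T=rpy2R([-90,0,-98.4]); print(inc([572,-165,275],T).round(4))
from kin import ik
print(ik(np.array([572,-165,275]),T,s["joint_pos"]))
E
```

```text
27.15 [ 592.89985349 -127.93107604  378.43887297] [-89.96071255  44.07593931 171.63006388] 51.26677278021698 [ 0.35887377  0.68601777 -0.03802673] [-21.3 -24.4 114.8  12.3  46.9  72.1]
[ 0.0824  0.0633  0.0397 -0.6007 -1.4858 -0.6004]
(array([-2.10338929e+01,  7.51153346e+00,  8.82676318e+01,  2.19875961e-02,
        8.41232564e+01, -1.26381256e+01]), np.float64(2.3030111151456367e-10))
```

View pics/w16.png

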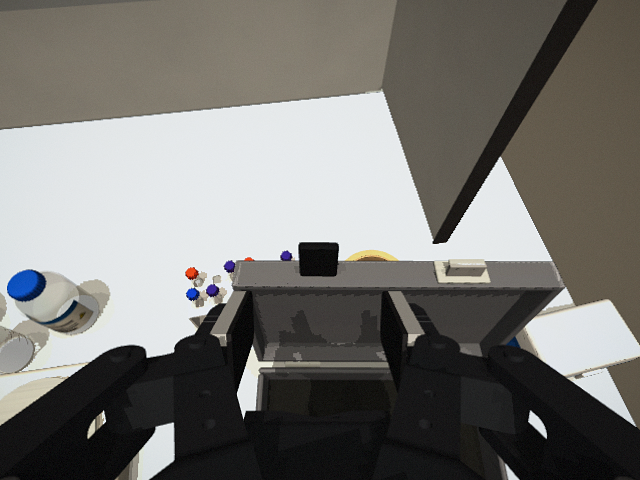

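>>> arm_command --pt "0.03 0.0 0.01 -0.06 -0.15 -0.06" --pt "0.06 0.0 0.02 -0.12 -0.3 -0.12" --pt "0.07 0.02 0.03 -0.18 -0.46 -0.18" --pt "0.08 0.03 0.035 -0.24 -0.61 -0.24" --pt "0.082 0.045 0.04 -0.3 -0.76 -0.3" --pt "0.082 0.063 0.04 -0.37 -0.92 -0.37" --pt "0.082 0.063 0.04 -0.43 -1.07 -0.43" --pt "0.082 0.063 0.04 -0.49 -1.22 -0.49" --pt "0.082 0.063 0.04 -0.55 -1.37 -0.55" --pt "0.082 0.063 0.04 -0.6 -1.486 -0.6" --jaw -0.1

```text
time: 28.45
tool_pos: [572.4, -165.2, 274.8]
tcp_rot: [-90.1, -0.1, -98.1]
ft_force: [-1.0, -0.2, -0.4]
finger_gap: 47.0
```

```bash
python3 - <<'E'
from lid import *
r.snapshot("side")
s=r.sense(); print(s["time"],s["tool_pos"],s["tcp_rot"],s["qd"].round(1),s["finger_gap"])
m=r.camera_model("wrist"); im=r.snapshot("wrist"); cv2.imwrite("pics/w17.png",im[:,:,::-1])
for t,zz in dict(weight_large_center=61,weight_medium_center=53,weight_small_center=48,case_insert=42).items():
    for o in r.spot_point("wrist",t)[:2]: print(t,o["position"],o["conf"],atz("wrist",o["position"],zz,m).round(1))
c=np.array([584,-180.5,0])
for y in(-60,0,60):
    P=c+z@[-12,y,42]; print(y,P.round(1),proj("wrist",[P],m).round())
E
```

```text
28.5 [ 572.54575085 -164.79429346  274.77577844] [-90.24228228  -0.18448559 -97.81260206] [-1.4 -1.7  2.1  4.7 -3.8  7.6] 46.774389777521364
weight_large_center [319.9, 320.2] 0.93 [ 563.6 -240.    61. ]
weight_medium_center [320.1, 249.5] 0.61 [ 571.5 -182.3   53. ]
weight_small_center [321.5, 168.9] 0.94 [ 581.  -119.7   48. ]
weight_small_center [319.2, 249.5] 0.26 [ 570.6 -183.6   48. ]
case_insert [335.5, 246.5] 0.78 [ 584.2 -184.6   42. ]
-60 [ 563.4 -238.1   42. ] [[319. 308.]]
0 [ 572.1 -178.7   42. ] [[320. 242.]]
60 [ 580.9 -119.4   42. ] [[321. 168.]]
```

View pics/w17.png

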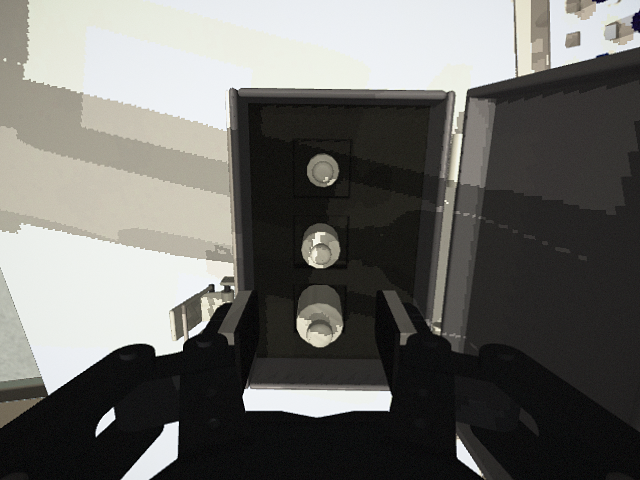

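```bash
python3 - <<'E'
from lid import *
m=r.camera_model("wrist")
print(atz("wrist",(319.5,330),90,m), r.sense()["tool_pos"])
T=rpy2R([-90,0,-98.4])
for p in ([563.5,-239.5,190],[563.5,-239.5,149]): print(inc(p,T).round(4))
E
```

```text
[ 563.97171722 -233.84906404   90.        ] [ 572.0543874  -165.43116965  275.99575686]
[ 0.0746  0.086   0.0023 -0.0022 -0.0024 -0.0005]
[ 0.0746  0.127   0.0023 -0.0022 -0.0024 -0.0005]
```

```bash
python3 - <<'E'
import cv2
im=cv2.imread("pics/w17.png"); cv2.imwrite("pics/z17.png",cv2.resize(im[270:370,270:370],(600,600),interpolation=cv2.INTER_CUBIC))
E
```

```text
(no output)
```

View pics/z17.png

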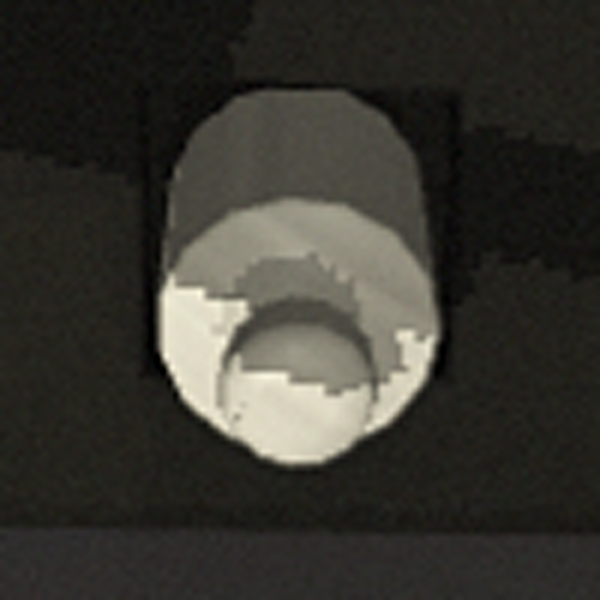

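>>> arm_command --pt "0.04 0.02 0.002 0 0 0" --pt "0.0731 0.05 0.002 -0.002 -0.002 0" --pt "0.0731 0.086 0.002 -0.002 -0.002 0" --pt "0.0731 0.1 0.002 -0.002 -0.002 0" --pt "0.0731 0.11 0.002 -0.002 -0.002 0" --pt "0.0731 0.118 0.002 -0.002 -0.002 0" --pt "0.0731 0.124 0.002 -0.002 -0.002 0" --pt "0.0731 0.127 0.002 -0.002 -0.002 0" --pt "0.0731 0.127 0.002 -0.002 -0.002 0" --pt "0.0731 0.127 0.002 -0.002 -0.002 0"

```text
time: 30.0
tool_pos: [564.0, -238.2, 150.2]
tcp_rot: [-89.9, -0.0, -98.3]
ft_force: [-0.2, 1.4, 0.8]
finger_gap: 47.3
```

```bash
python3 - <<'E'
from lid import *
s=r.sense(); print(s["time"],s["tool_pos"],s["tcp_rot"],s["ft_force"])
im=r.snapshot("wrist"); cv2.imwrite("pics/w18.png",im[:,:,::-1])
E
```

```text
30.0 [ 564.04947414 -238.16892608  150.2373827 ] [-8.99466157e+01 -4.40506585e-02 -9.82855331e+01] [-0.22884421  1.3765336   0.84653853]
```

View pics/w18.png

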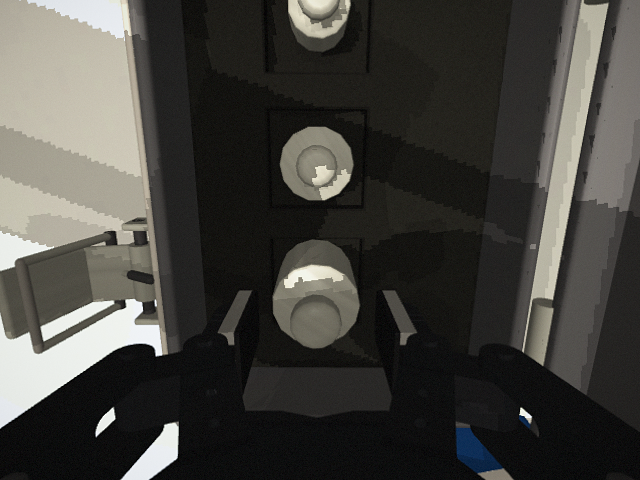

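>>> arm_command --pt "0 0.0005 0 0 0 0" --pt "0 0.001 0 0 0 0" --pt "0 0.001 0 0 0 0" --pt "0 0.001 0 0 0 0" --pt "0 0.001 0 0 0 0" --pt "0 0.001 0 0 0 0" --pt "0 0.001 0 0 0 0" --pt "0 0.001 0 0 0 0" --pt "0 -0.004 0 0 0 0" --pt "0 -0.009 0 0 0 0" --jaw 1 --force 45

```text
time: 31.3
tool_pos: [563.3, -237.8, 158.1]
tcp_rot: [-90.1, 0.0, -98.3]
ft_force: [0.5, -0.2, -5.5]
finger_gap: 17.2
```

```bash
python3 - <<'E'
from lid import *
s=r.sense(); print(s["time"],s["tool_pos"],s["tcp_rot"],s["ft_force"],s["finger_gap"])
im=r.snapshot("wrist"); cv2.imwrite("pics/w19.png",im[:,:,::-1])
E
```

```text
31.3 [ 563.26484968 -237.80145161  158.06768216] [-9.00738527e+01  6.07677902e-03 -9.82920595e+01] [ 0.46144718 -0.22089689 -5.53932589] 17.1717643235608
```

View pics/w19.png

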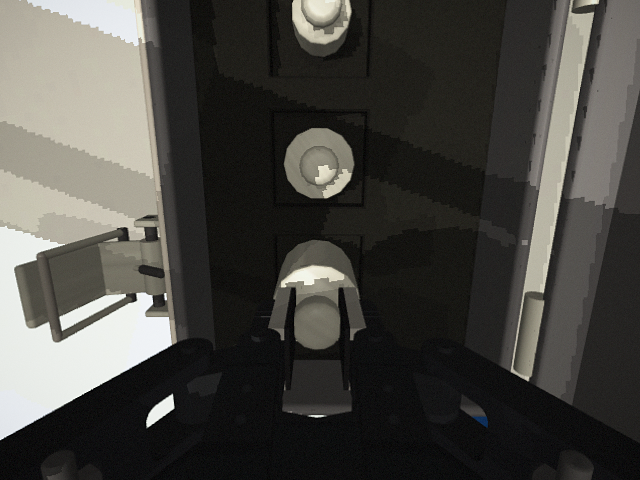

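```bash
python3 - <<'E'
from lid import *
s=r.sense();print(s["tool_pos"]); m=r.camera_model("wrist")
print(atz("wrist",(318.5,322),s["tool_pos"][2]-57.3,m))
T=rpy2R(s["tcp_rot"])
for p in ([563.3,-237.8,228],[600,0,228],[643.2,150.5,228],[643.2,150.5,180]): print(inc(p,T)[:3].round(4))
from kin import ik
print(ik(np.array([643.2,150.5,172]),T,s["joint_pos"])[0].round(1))
E
```

```text
[ 563.7694441  -238.05341928  159.16792442]
[ 564.57442357 -235.04329524  101.86792442]
[-0.0002 -0.0688 -0.0005]
[-0.2408 -0.0689  0.0015]
[-0.3959 -0.069   0.0226]
[-0.3959 -0.021   0.0226]
[ 8.7 21.8 82.5 -0.1 75.6 17.1]
```

>>> arm_command --pt "0 -0.02 0 0 0 0" --pt "0 -0.045 0 0 0 0" --pt "0 -0.065 0 0 0 0" --pt "-0.015 -0.072 0 0 0 0" --pt "-0.045 -0.072 0 0 0 0" --pt "-0.085 -0.072 0 0 0 0" --pt "-0.13 -0.072 0 0 0 0" --pt "-0.175 -0.072 0 0 0 0" --pt "-0.22 -0.072 0.002 0 0 0" --pt "-0.25 -0.072 0.004 0 0 0"

```text
time: 32.6
tool_pos: [603.3, 12.0, 230.2]
tcp_rot: [-90.1, 0.0, -98.2]
ft_force: [0.2, -1.0, -4.7]
finger_gap: 17.0
```

```bash
python3 - <<'E'
from lid import *
s=r.sense();print(s["time"],s["tool_pos"],s["tcp_rot"],s["ft_force"],s["finger_gap"]); m=r.camera_model("wrist")
im=r.snapshot("wrist"); cv2.imwrite("pics/w20.png",im[:,:,::-1])
for o in r.spot_point("wrist","pan_center")[:1]: print(o["position"],o["conf"],atz("wrist",o["position"],52,m).round(1))
s=r.sense();print(s["tool_pos"])
T=rpy2R([-90,0,-98.3])
for p in ([643,148,228],[643,148,180]): print(inc(p,T).round(4))
E
```

```text
32.6 [603.29183943  11.99555901 230.16785609] [-9.00514941e+01  7.93795177e-03 -9.81866540e+01] [ 0.16995829 -1.02266577 -4.69852169] 16.98918456573052
[353.1, 3.4] 0.67 [643.9 151.4  52. ]
[603.50013646  13.24053054 230.12368213]
[-0.139   0.0023  0.0202  0.0009  0.0041 -0.0013]
[-0.1389  0.0503  0.0202  0.0009  0.0041 -0.0013]
```

View pics/w20.png

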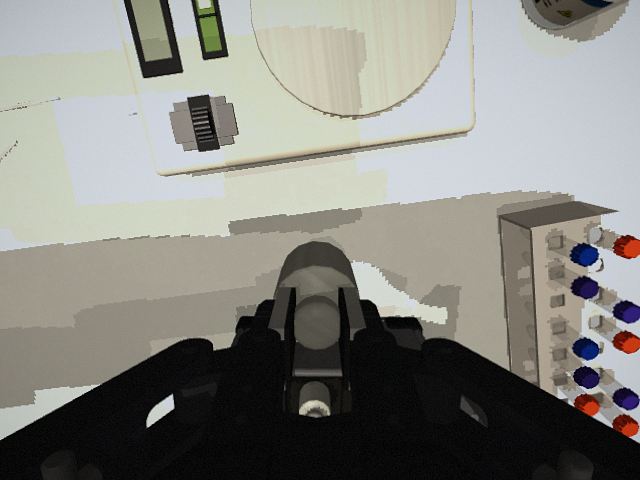

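>>> arm_command --pt "-0.03 0.002 0.005 0 0.001 0" --pt "-0.07 0.002 0.01 0 0.002 0" --pt "-0.11 0.002 0.016 0 0.004 0" --pt "-0.132 0.002 0.02 0 0.004 0" --pt "-0.1395 0.008 0.0202 0 0.004 0" --pt "-0.1395 0.02 0.0202 0 0.004 0" --pt "-0.1395 0.035 0.0202 0 0.004 0" --pt "-0.1395 0.045 0.0202 0 0.004 0" --pt "-0.1395 0.05 0.0202 0 0.004 0" --pt "-0.1395 0.05 0.0202 0 0.004 0"

```text
time: 33.95
tool_pos: [643.7, 143.5, 180.1]
tcp_rot: [-90.0, -0.0, -98.5]
ft_force: [-0.0, -0.5, -4.9]
finger_gap: 17.3
```

```bash
python3 - <<'E'
from lid import *
s=r.sense();print(s["time"],s["tool_pos"],s["tcp_rot"],s["ft_force"],s["finger_gap"]); m=r.camera_model("wrist")
im=r.snapshot("wrist"); cv2.imwrite("pics/w21.png",im[:,:,::-1])
for t,zz in (("pan_center",52),("weight_large_center",91-8)):
  for o in r.spot_point("wrist",t)[:1]: print(o["position"],o["conf"],atz("wrist",o["position"],zz,m).round(1))
s=r.sense();print(s["tool_pos"])
print(proj("wrist",[[643.5+60*np.cos(a),151+60*np.sin(a),52] for a in np.arange(0,6.3,.785)]).round().tolist())
E
```

```text
33.95 [643.71172213 143.49763913 180.11581281] [-9.00252562e+01 -4.44829063e-02 -9.85433025e+01] [-3.96946727e-03 -4.61776182e-01 -4.89469598e+00] 17.346863895148672
[318.2, 297.7] 0.81 [643.4 138.9  83. ]
[644.35832721 143.89281296 181.4375186 ]
[[423.0, 239.0], [383.0, 166.0], [296.0, 143.0], [222.0, 190.0], [207.0, 270.0], [252.0, 334.0], [328.0, 351.0], [397.0, 314.0], [423.0, 240.0]]
```

View pics/w21.png

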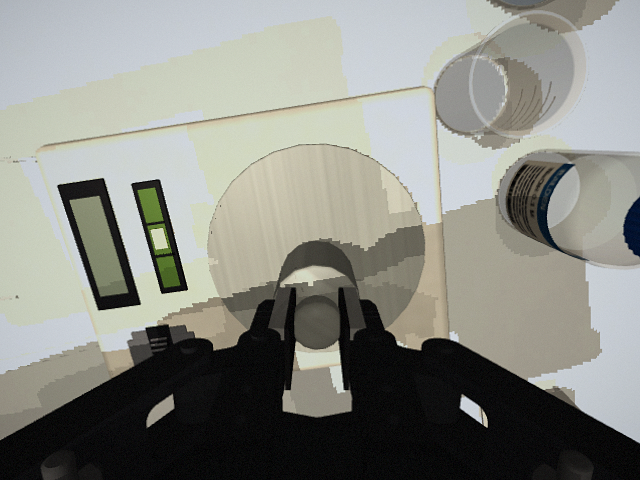

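```bash
python3 - <<'E'
from lid import *
m=r.camera_model("wrist"); t=r.sense()["tool_pos"]; print(t)
zb=t[2]-119.3
print("bottom far edge",atz("wrist",(316,241),zb,m), "knob top",atz("wrist",(318,322),zb+62,m), "bodytop", atz("wrist",(317,267),zb+42,m))
im=cv2.imread("pics/w21.png"); cv2.imwrite("pics/z21.png",cv2.resize(im[225:365,250:390],(700,700),interpolation=cv2.INTER_CUBIC)[:600])
E
```

```text
[644.35832721 143.89281296 181.4375186 ]
bottom far edge [646.41646689 161.26959263  62.1375186 ] knob top [645.07099787 146.87839738 124.1375186 ] bodytop [646.88118587 161.34397875 104.1375186 ]
```

View pics/z21.png

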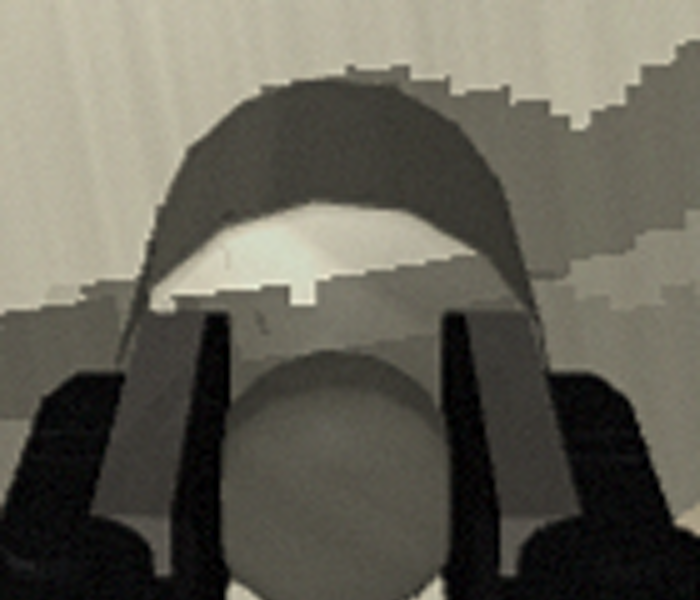

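>>> arm_command --pt "-0.003 0 -0.001 0 0 0" --pt "-0.0071 0.002 -0.0021 0 0 0" --pt "-0.0071 0.004 -0.0021 0 0 0" --pt "-0.0071 0.0055 -0.0021 0 0 0" --pt "-0.0071 0.0065 -0.0021 0 0 0" --pt "-0.0071 0.007 -0.0021 0 0 0" --pt "-0.0071 0.0075 -0.0021 0 0 0" --pt "-0.0071 0.008 -0.0021 0 0 0" --pt "-0.0071 0.0083 -0.0021 0 0 0" --pt "-0.0071 0.0083 -0.0021 0 0 0"

```text
time: 35.35
tool_pos: [642.9, 151.2, 172.3]
tcp_rot: [-90.0, -0.0, -98.5]
ft_force: [-0.3, 0.7, -4.6]
finger_gap: 17.2
```

```bash
python3 - <<'E'
from lid import *
for i in range(3):
  s=r.sense();print(s["time"],s["tool_pos"],s["ft_force"]); im=r.snapshot("wrist")
cv2.imwrite("pics/w22.png",im[:,:,::-1])
E
```

```text
35.35 [642.88293746 151.17514143 172.26538628] [-0.26499735  0.68846792 -4.55915389]
35.4 [642.89997322 151.18041732 172.33049458] [-0.80838224 -0.45831463 -5.55790444]
35.45 [642.90745663 151.16544246 172.34203738] [ 0.90645289  0.01634776 -5.53373342]
```

View pics/w22.png

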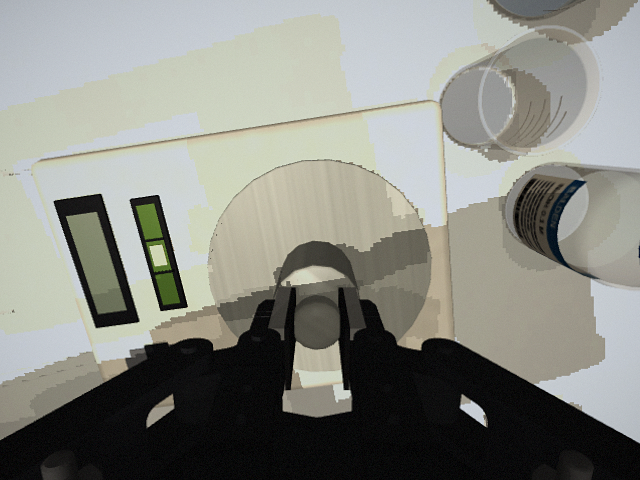

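>>> arm_command --pt "0 0.0002 0 0 0 0" --pt "0 0.0004 0 0 0 0" --pt "0 0.0006 0 0 0 0" --pt "0 0.0008 0 0 0 0" --pt "0 0.001 0 0 0 0" --pt "0 0.0012 0 0 0 0" --pt "0 0.0012 0 0 0 0" --pt "0 0.0012 0 0 0 0" --pt "0 0.0012 0 0 0 0" --pt "0 0.0012 0 0 0 0"

```text
time: 36.75
tool_pos: [643.1, 151.2, 171.6]
tcp_rot: [-89.9, -0.0, -98.5]
ft_force: [-2.4, -1.3, 2.9]
finger_gap: 17.1
```

>>> arm_command --pt "0 -0.0004 0 0 0 0" --pt "0 -0.0004 0 0 0 0" --pt "0 -0.0004 0 0 0 0" --pt "0 -0.0004 0 0 0 0" --pt "0 -0.0004 0 0 0 0" --pt "0 -0.003 0 0 0 0" --pt "0 -0.01 0 0 0 0" --pt "0 -0.03 0 0 0 0" --pt "0 -0.06 0 0 0 0" --pt "0 -0.08 0 0 0 0" --jaw -0.2

```text
time: 38.0
tool_pos: [643.7, 151.4, 254.7]
tcp_rot: [-89.8, 0.0, -98.5]
ft_force: [-0.2, 0.3, 0.6]
finger_gap: 51.3
```

```bash
python3 - <<'E'
from lid import *
s=r.sense();print(s["time"],s["tool_pos"],s["ft_force"],s["finger_gap"]); r.snapshot("side");m=r.camera_model("wrist");im=r.snapshot("wrist")
cv2.imwrite("pics/w23.png",im[:,:,::-1])
for t,zz in (("pan_center",52),("weight_large_center",83),("vial_center",40)):
  for o in r.spot_point("wrist",t)[:1]: print(t,o["position"],o["conf"],atz("wrist",o["position"],zz,m).round(1))
E
```

```text
38.0 [643.71386719 151.35851524 254.66545096] [-0.16782409  0.34135816  0.58971867] 51.29221064398542
weight_large_center [313.2, 249.1] 0.75 [642.8 149.3  83. ]
vial_center [197.1, 227.3] 0.57 [554.4 167.9  40. ]
```

View pics/w23.png

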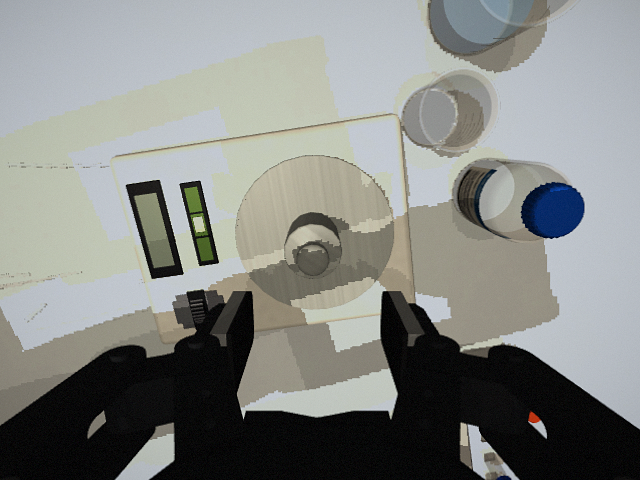

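```bash
python3 - <<'E'
from lid import *
a=r.snapshot("side"); b=r.snapshot("scene"); w=r.snapshot("wrist")
A=cv2.resize(a[130:440,190:380,::-1],(370,600)); B=cv2.resize(b[180:360,230:500,::-1],(430,287)); W=cv2.resize(w[160:290,160:330,::-1],(430,313))
cv2.imwrite("pics/f1.png",np.hstack([A,np.vstack([B,W])]))
E
```

```text
(no output)
```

View pics/f1.png

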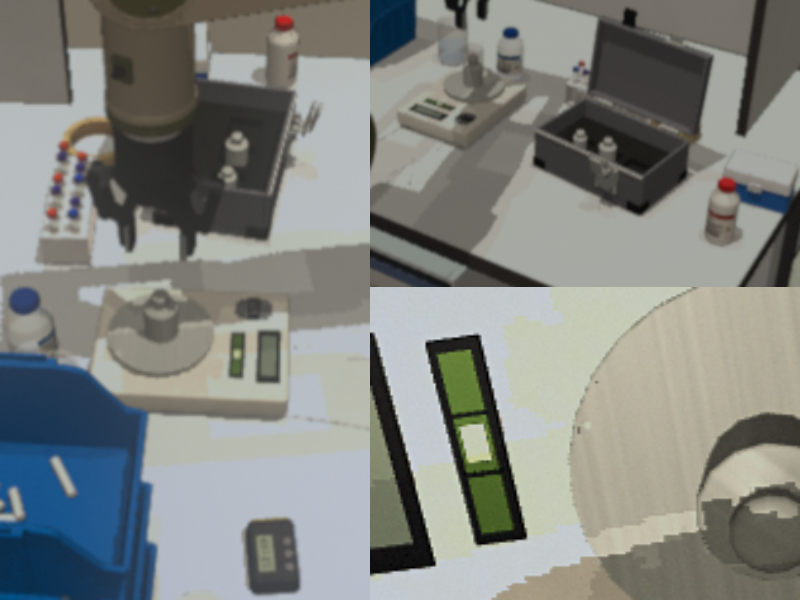

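All good: the bubble sits between its lines, the weight stands mid-pan, the lid leans back, the two other weights are in their pockets, and the timer, sample bottle and pipette box are in place. The robot touches nothing.

```bash
python3 - <<'E'
from bench import r
s=r.sense(); print(s["time"],s["qd"].round(2),s["ft_force"]); print(r.hand_in())
E
```

```text
38.4 [ 0.06  0.06 -0.28  0.01  0.1   0.06] [ 0.2665503   0.85081516 -0.02363178]
the job is handed in; nothing more can be done
None
```

The job is done and was handed in at about 38.4 s of the 72 s allowed; no verdict was reported.

- **Balance:** I rolled the thumbwheel about 13.5 mm to the right. The bubble sits midway between the two lines, and a check after placing the weight showed it still there.
- **Latch:** The first pull left it half open at about 0.85 rad, so I pinched it again and took it over centre. It then measured about 1.8 rad, fully open.
- **Lid:** I swung it back to its stop, and the last pictures show it staying open.
- **Weight:** I took the tallest weight by its knob and lowered it slowly onto the pan, pressing with roughly 8 N at contact. It stands upright about 2 mm from my estimate of the pan's centre.
- **Surroundings:** The last side, scene and wrist pictures show the two other weights in their pockets. The timer, sample bottle and pipette box look undisturbed, and the robot is clear of everything.

**Two readings disagreed:**
- **Grip on the knob:** The finger opening read about 17 mm on the 20 mm knob. The grip held without slipping.
- **Before lowering:** The point detector put the weight's centre about 4 mm off my own measurement from the image edges. I used mine, and the position after release agrees with it.

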